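# Stow the battery packs under the floor hatch

### The job

Put the lantern's spare battery packs away for the night: flip up the hatch's recessed ring pull, lift the hatch by it and swing it right back; for every pack, push the red cut-off button at one end fully in on the bracket's blade, turn the pack round and do the other end, and lay it in the pit. Then lower the hatch gently until it is flush, fold the ring flat into its recess, and leave the lantern, tiffin carrier, bowl and cup undisturbed.

Things in the scene. Friction and masses are not known exactly. Their poses are not given: they have to be found in the camera images.
- deck: Fixed plywood floor box, 330 mm (x) by 280 mm (y), top surface 90 mm high, with a storage pit under a flush hatch in its top. Origin: centre of its underside, on the work surface; z up, x and y along its sides. Pit inside: 264 mm in x, 214 mm in y, centred, floor 20 mm above the origin, 70 mm deep.
- hinge (a point): Middle of the hatch's hinge line, fixed on the deck: 105 mm to the deck's +y side, at top surface height (90 mm). The hinge line runs along the deck's x. Axes as the deck.
- pit_floor (a point): Centre of the pit's inner floor (20 mm up). Axes as the deck.
- hatch (a joint): Hatch hinge, rad: 0 shut and flush; grows as the free (-y) edge rises and swings over towards +y; stop at 1.85. Brown panel 260 mm in x, 210 mm from hinge to free edge, 12 mm thick, about 0.4 kg. Stiff hinge (friction 0.65 N m): the hatch stays at any angle; lifting by the ring takes up to 11 N.
- recess (a point): Centre of the mouth of the steel recess in the hatch, level with the hatch's top, 148 mm from the hinge line; moves with the hatch. The recess is 88 mm wide (x), 97 mm long and 22 mm deep, and sticks out 12.5 mm below the panel. The ring pull lies in it.
- ring_pull (a joint): Ring pull, rad: 0 flat in the recess, 1.57 square to the hatch, stop 1.75. Brass, 8 mm round bar, 68 mm wide (52 clear inside). Pivot line parallel to the hinge, 115 mm from it, 7 mm below the hatch top; flat, it points to the free edge. Cross bar 45 mm from the pivot; flat, 35 mm free inside it and 31 mm beyond it for fingers. Stays where it is left (0.04 N m).
- ring_bar (a point): Centre of the ring's far cross bar (along the deck's x), the part to grip; moves with ring and hatch. Over it turns a loose steel sleeve 11 mm thick, 50 mm long, so the ring swivels freely in closed fingers.
- blade (a point): Fixed blue bent steel bracket with a blunt upright steel blade: this point is on the blade's front edge, 45 mm above the work surface. The blade is 5 mm thick (y), spans 10 to 64 mm up and projects 30 mm to -x from an upright plate 90 mm wide, 66 mm tall. Axes: x points from the blade's edge into the plate (push direction), z up.
- pack1_mid (a point): Grey battery pack 1: centre of a 40 x 40 mm (y, z) by 70 mm long (x) block, 0.22 kg, may be absent. Grip the middle 44 mm; at each end four black corner ears (13 mm long, 14 mm square) leave a cross of 12 mm slots with a red 9 mm square cut-off button in it, too narrow for a finger. A released button's face lies 32 mm from the centre.
- pack1a (a joint): Travel (m) of the red button in pack 1's +x end: 0 out, 0.008 fully in (face 24 mm from the centre). Takes about 6 N and stays where it is pushed.
- pack1b (a joint): Travel (m) of the red button in pack 1's -x end: 0 out, 0.008 fully in (face 24 mm from the centre). Takes about 6 N and stays where it is pushed.
- pack2_mid (a point): Grey battery pack 2: centre of a 40 x 40 mm (y, z) by 70 mm long (x) block, 0.22 kg, may be absent. Grip the middle 44 mm; at each end four black corner ears (13 mm long, 14 mm square) leave a cross of 12 mm slots with a red 9 mm square cut-off button in it, too narrow for a finger. A released button's face lies 32 mm from the centre.
- pack2a (a joint): Travel (m) of the red button in pack 2's +x end: 0 out, 0.008 fully in (face 24 mm from the centre). Takes about 6 N and stays where it is pushed.
- pack2b (a joint): Travel (m) of the red button in pack 2's -x end: 0 out, 0.008 fully in (face 24 mm from the centre). Takes about 6 N and stays where it is pushed.
- pack3_mid (a point): Grey battery pack 3: centre of a 40 x 40 mm (y, z) by 70 mm long (x) block, 0.22 kg, may be absent. Grip the middle 44 mm; at each end four black corner ears (13 mm long, 14 mm square) leave a cross of 12 mm slots with a red 9 mm square cut-off button in it, too narrow for a finger. A released button's face lies 32 mm from the centre.
- pack3a (a joint): Travel (m) of the red button in pack 3's +x end: 0 out, 0.008 fully in (face 24 mm from the centre). Takes about 6 N and stays where it is pushed.
- pack3b (a joint): Travel (m) of the red button in pack 3's -x end: 0 out, 0.008 fully in (face 24 mm from the centre). Takes about 6 N and stays where it is pushed.
- lantern: Bystander: yellow solar lantern, 100 mm across, 155 mm tall with its wire handle. Origin at the centre of its underside.
- tiffin: Bystander: stainless steel tiffin carrier of three tiers, 115 mm across, 190 mm tall. Origin at the centre of its underside.
- bowl: Bystander: aluminium bowl, 130 mm across, 50 mm tall. Origin at the centre of its underside.
- cup: Bystander: white ceramic cup with a chipped rim, 72 mm across, 75 mm tall. Origin at the centre of its underside.
Not all that is in view belongs to the job. What is shaped like the part that bears pack2_mid but pink or white is not meant. Leave any turquoise look-alike of the part that bears pack3_mid alone.

How it is judged (in metres and radians):
On the way, in this order (a step that is already met when the one before it is completed fails the run):
1. the ring is flipped up while the hatch is still shut (value of joint ring_pull above 0.9 rad and value of joint hatch below 0.15 rad), for 0.1 s.
2. the hatch stands open, past 75 degrees (value of joint hatch above 1.31 rad), for 0.2 s.
3. every pack lies in the pit with both buttons in, the hatch still open (x of pack1_mid in the frame of deck between -0.13 and 0.13 m and y of pack1_mid in the frame of deck between -0.105 and 0.105 m and z of each of pack1_mid, pack2_mid, pack3_mid in the frame of deck below 0.07 m and x of pack2_mid in the frame of deck between -0.13 and 0.13 m and y of pack2_mid in the frame of deck between -0.105 and 0.105 m and x of pack3_mid in the frame of deck between -0.13 and 0.13 m and y of pack3_mid in the frame of deck between -0.105 and 0.105 m and value of joint each of pack1a, pack1b, pack2a, pack2b, pack3a, pack3b above 0.006 m and value of joint hatch above 1 rad), for 0.2 s.
At the end, for the whole second after the job is handed in: Every pack present lies at rest in the pit, both its buttons at least 6 of 8 mm in; the hatch is shut within 0.04 rad and the ring lies flat within 0.2 rad (x of pack1_mid in the frame of deck between -0.13 and 0.13 m and y of pack1_mid in the frame of deck between -0.105 and 0.105 m and z of each of pack1_mid, pack2_mid, pack3_mid in the frame of deck below 0.07 m and x of pack2_mid in the frame of deck between -0.13 and 0.13 m and y of pack2_mid in the frame of deck between -0.105 and 0.105 m and x of pack3_mid in the frame of deck between -0.13 and 0.13 m and y of pack3_mid in the frame of deck between -0.105 and 0.105 m and value of joint each of pack1a, pack1b, pack2a, pack2b, pack3a, pack3b above 0.006 m and value of joint hatch below 0.04 rad and value of joint ring_pull below 0.2 rad and linear speed of each of pack1, pack2, pack3 below 0.02 m/s); the robot touches nothing.
It fails at once if the lantern is pushed more than 40 mm or tipped over (distance of lantern from where it was at the start of the episode above 0.04 m or angle between lantern's own z axis and vertical above 0.5 rad).
It fails at once if the tiffin is pushed more than 40 mm or tipped over (distance of tiffin from where it was at the start of the episode above 0.04 m or angle between tiffin's own z axis and vertical above 0.5 rad).
It fails at once if the bowl is pushed more than 40 mm or tipped over (distance of bowl from where it was at the start of the episode above 0.04 m or angle between bowl's own z axis and vertical above 0.5 rad).
It fails at once if the cup is pushed more than 40 mm or tipped over (distance of cup from where it was at the start of the episode above 0.04 m or angle between cup's own z axis and vertical above 0.5 rad).
It fails at once if the hatch is slammed (swings down faster than 2.5 rad/s) (velocity of joint hatch below -2.5 rad/s).
Of pack1, pack2, pack3 only 2 to 3 are there at a start; the rules pass over those that are not, and their reading is None.
At some moment in a run one of pack1, pack2, pack3 may be knocked a few centimetres aside while the robot is not near it.
Once in a run the grip may slacken for a moment while it holds something.
It also fails if it takes over 210 s, if anything falls off the work surface, if the arm or the gripper's body presses on something with over 40 N, if the wrist force passes 120 N, or if a joint passes its speed limit or range.

### The arm

A 6-joint arm with a two-finger parallel gripper is mounted at the origin on the work surface. World frame = base frame: x ahead of the robot, y to its left, z up, the work surface at z = 0. Lengths are in mm, angles in degrees, forces in N, time in s.
With the tool pointing down it reaches from about 350 to 850 mm from the base axis. Payload 8.1 kg.
Tool frame: the origin (TCP) lies between the finger pads; the fingertips stand 22 mm ahead of it and the grasp point (between the pads) lies 3 mm ahead of it; z points along the fingers, y is the line along which they close (so a half turn about z gives the same grasp; the last joint's range is limited). The gripper opens to 85 mm and grips with 20 to 120 N. Pads are 22 mm wide; open, the fingers measure 114 mm over their backs; the gripper's body (76 mm by 85 mm) begins 54 mm behind the grasp point. The pads swing forward as they close: fully open they stand 13 mm farther back than shut.
Start: joints at [-72.216, 7.471, 85.268, -0, 87.261, -4.893], TCP at [231.348, -553.61, 253.292] pointing down, gripper open.
Joint ranges: [-169.43, 169.43], [-51.17, 129.36], [1.28, 143.12], [-76.62, 256.62], [0, 156.53], [-152.29, 152.29]. Speed limits (degrees/s): [136.94, 136.94, 159.86, 180, 180, 180].

### API

Orientations are given as [roll, pitch, yaw] about the fixed x, y, z axes, in that order (R = Rz(yaw) Ry(pitch) Rx(roll)).
In Python, from bench import r, vision gives the robot as it stands.
- The arm moves only by the tool step_arm, never from a script. Its argument "targets" is a list that holds one entry, the list of rows, each a list of 6 numbers: the shift along the world's x, y, z in mm, then the turn, a rotation vector about the world's x, y, z in rad. In form: [[[x, y, z, rx, ry, rz], ...]]. A call has 1 to 12 rows; each row is the pose to reach, as a shift and turn from the pose commanded when the call began; what a row does not reach only later rows make up. A row lasts 1/12 s, in which the tool goes at most 41.7 mm and 7.16 degrees, less where a joint would pass 70% of its speed; a pose out of reach is approached as far as the arm can. A call with a gripper value outside its range is refused whole. "fingers" is the gripper's target within -1 to 1 (shut at 1, half-way at 0, fully open at -1), set as the call begins (left out, the last holds). The fingers move at their own pace and stop on an object; "newtons" is the grip in N (left out, the last holds). Time passes only in rows, so rows that repeat a pose let the fingers close. It gives the time, the measured TCP pose, the force, the opening and the grip force at its end, in the units of the state.
- r.sense(): the state, without advancing time (a new reading comes with each control period).
- vision.snapshot(name): name is "scene" or "top" or "wrist"; returns a dict with "img" (480x640x3 uint8, blue, green, red), "mtx" (3x3 intrinsics, pixels), "eye" and "attitude" of the camera in the world. Camera axes: x right, y up, looking along -z (the intrinsics and any distortion apply to the point x, -y, -z); pixel columns grow to the right and rows downward; lengths in mm; the calibration is good to about 2 mm. The wrist camera is an equidistant fisheye: a pixel r from the principal point sees the ray r / f radians off the axis. A picture is of the moment at which its call begins. There is no depth.
- r.hand_in(): hands the job in; it is judged then, once.
The state is a dict: "time": time; "joint_pos": joint angles; "qd": joint speeds; "joint_efforts": joint torques, N m; "tool_pos": TCP position; "tcp_rot": TCP orientation; "ft_force": force on the tool from outside, world axes, zero at the start; "wrist_torque": the same for the moment, N m; "finger_gap": finger opening in mm; "grip_force": force on a finger pad.
Only numpy, scipy, OpenCV 4.12 (cv2) and the standard library are available. Lean on these libraries where they do the work, as an engineer would, in place of code of your own. Each camera call takes 0.05 s, during which the arm holds its last target. There are 200 camera calls.

## Working session

There is one attempt and no reset: what is moved stays moved. The work goes in short steps, Python scripts to look and compute and a tool call to move; the robot and the scene stay as the last step left them, time stands still between calls to the robot, and variables do not carry over. Pictures are saved under pics/ and viewed, at most 14 in all, crops included, and the job is handed in when it is done.

Besides the shell and the picture viewer there is one more tool, called after "Call:" as name([rows], argument=value, ...), one row to a line, values as JSON. step_arm: Moves the arm, as the interface text tells. Its arguments: {"type":"object","properties":{"targets":{"type":"array"},"fingers":{"type":"number"},"newtons":{"type":"number"}},"required":["targets"]}

```bash
ls; mkdir -p pics
cat > h.py <<'E'
import numpy as np, cv2, json
from bench import r, vision
from scipy.spatial.transform import Rotation as R
def snap(n,f=None):
    s=vision.snapshot(n)
    if f: cv2.imwrite('pics/'+f,s['img'])
    return s
def rot(a):
    a=np.array(a,float)
    return a if a.shape==(3,3) else R.from_euler('xyz',a,degrees=True).as_matrix()
def ray(s,u,v,fish=False):
    K=np.array(s['mtx']); x=(u-K[0,2])/K[0,0]; y=(v-K[1,2])/K[1,1]
    if fish:
        t=np.hypot(x,y); k=np.sin(t)/t if t>1e-9 else 1
        d=np.array([x*k,-y*k,-np.cos(t)])
    else: d=np.array([x,-y,-1.])
    return np.array(s['eye'],float), rot(s['attitude'])@d
def onz(s,u,v,z,fish=False):
    e,d=ray(s,u,v,fish); return e+d*(z-e[2])/d[2]
def proj(s,p,fish=False):
    K=np.array(s['mtx']); c=rot(s['attitude']).T@(np.array(p,float)-np.array(s['eye'],float))
    x,y,z=c[0],-c[1],-c[2]
    if fish:
        rr=np.hypot(x,y); t=np.arctan2(rr,z); x,y=x/rr*t,y/rr*t
    else: x,y=x/z,y/z
    return K[0,0]*x+K[0,2],K[1,1]*y+K[1,2]
E
python3 - <<'E'
from h import *
for n in('top','scene'):
    s=snap(n,n+'0.png'); print(n,s['eye'],s['attitude'],s['mtx'],[k for k in s if k!='img'])
print(r.sense())
E
```

```text
pics
top [ 387.94180937   13.41487544 1359.98036371] [  7.33610455   0.92298112 -89.25617319] [[558.78848152   0.         323.68449561]
 [  0.         558.78848152 239.71232236]
 [  0.           0.           1.        ]] ['mtx', 'eye', 'attitude']
scene [1008.74359698  825.33481628 1259.13547831] [ 38.10927259   0.96830518 147.63298992] [[623.13156172   0.         321.63708926]
 [  0.         623.13156172 236.11023826]
 [  0.           0.           1.        ]] ['mtx', 'eye', 'attitude']
{'time': 0.1, 'joint_pos': array([-7.22155586e+01,  7.51131625e+00,  8.53236614e+01,  5.80106290e-04,
        8.72619357e+01, -4.89460430e+00]), 'qd': array([ 0.06996304, -0.2743741 , -0.14453747, -0.02616321, -0.02432633,
       -0.05190267]), 'joint_efforts': array([ 6.85845844e-04, -5.70949101e+01, -5.01943016e+01, -2.90573544e-04,
        8.08326731e-03, -6.68429971e-05]), 'tool_pos': array([ 231.20789007, -553.16051105,  252.33776572]), 'tcp_rot': array([-1.79903490e+02, -8.84622516e-03,  2.26790101e+01]), 'ft_force': array([0.61091121, 0.9538389 , 0.14570414]), 'wrist_torque': array([0.03790663, 0.04710818, 0.01877628]), 'grip_force': 0.0, 'finger_gap': 85.24339574714551}
```

View pics/top0.png

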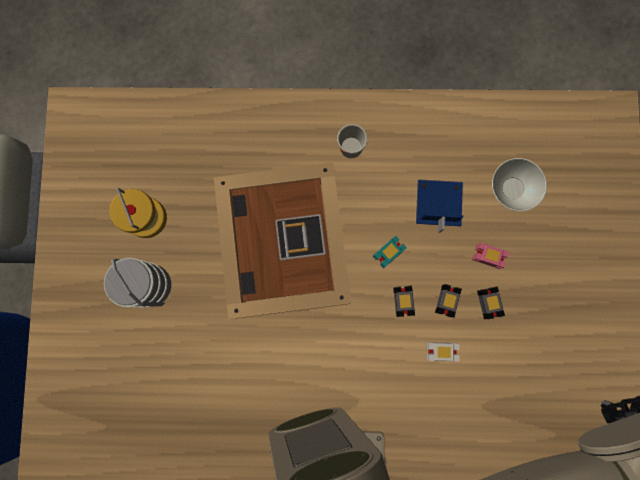

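View pics/scene0.png

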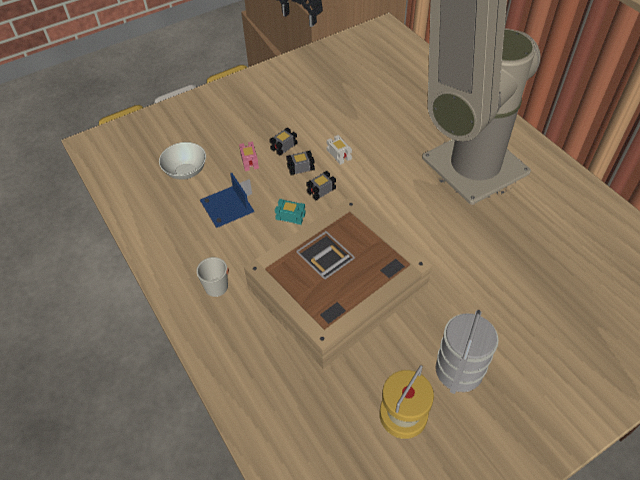

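Top view: the deck is at px (283,240), the ring recess at (300,237), and the bracket at (440,205) with its blade near (441,225). There are three grey packs at (404,301), (450,300) and (491,303). The look-alikes are turquoise (390,252), pink (490,255) and white (443,352). Only the grey ones fit the description. Next I confirm this in an enlarged crop and measure.

Run:
```python
from h import *
s=snap('top'); im=s['img']
c=cv2.resize(im[155:335,205:525],None,fx=2.5,fy=2.5,interpolation=cv2.INTER_CUBIC); cv2.imwrite('pics/crop1.png',c)
# map px: u=205+U/2.5, v=155+V/2.5
hsv=cv2.cvtColor(im,cv2.COLOR_BGR2HSV)
y=cv2.inRange(hsv,(20,120,120),(32,255,255)); y[:, :370]=0; y[:240]=0
n,l,st,ce=cv2.connectedComponentsWithStats(y)
for i in range(1,n):
    if st[i,4]>30: print('label',st[i,4],ce[i].round(1),onz(s,*ce[i],40).round(0))
red=cv2.inRange(hsv,(0,140,80),(8,255,255))|cv2.inRange(hsv,(172,140,80),(180,255,255)); red[:,:370]=0
n,l,st,ce=cv2.connectedComponentsWithStats(red)
for i in range(1,n):
    if st[i,4]>3: print('red',st[i,4],ce[i].round(1),onz(s,*ce[i],20).round(0))
bl=cv2.inRange(hsv,(105,120,40),(125,255,255)); bl[:,:400]=0
cn=max(cv2.findContours(bl,0,2)[0],key=cv2.contourArea); print('blue',cv2.boxPoints(cv2.minAreaRect(cn)).round(0).tolist())
# deck outline light wood top
```

```text
label 128 [390.  250.7] [ 533. -121.   40.]
label 106 [492.2 254.7] [ 526. -362.   40.]
label 134 [449.4 300.2] [ 418. -259.   40.]
label 138 [404.6 300.8] [ 415. -155.   40.]
label 136 [492.8 302.5] [ 414. -360.   40.]
label 142 [444. 352.] [ 299. -245.   40.]
red 9 [398.1 243.7] [ 553. -142.   20.]
red 21 [479.4 251.2] [ 536. -337.   20.]
red 14 [380.6 259.2] [ 514. -100.   20.]
red 14 [501.9 258.4] [ 520. -390.   20.]
red 15 [402.6 289.4] [ 443. -153.   20.]
red 11 [451.1 289.4] [ 444. -268.   20.]
red 9 [488.7 291.7] [ 440. -357.   20.]
red 9 [405. 312.] [ 389. -158.   20.]
red 14 [445.5 311.5] [ 392. -254.   20.]
red 8 [494.2 313.6] [ 388. -369.   20.]
red 12 [430.5 351. ] [ 299. -217.   20.]
red 11 [454.9 351.6] [ 299. -274.   20.]
blue [[416.0, 223.0], [418.0, 180.0], [463.0, 182.0], [462.0, 225.0]]
```

View pics/crop1.png

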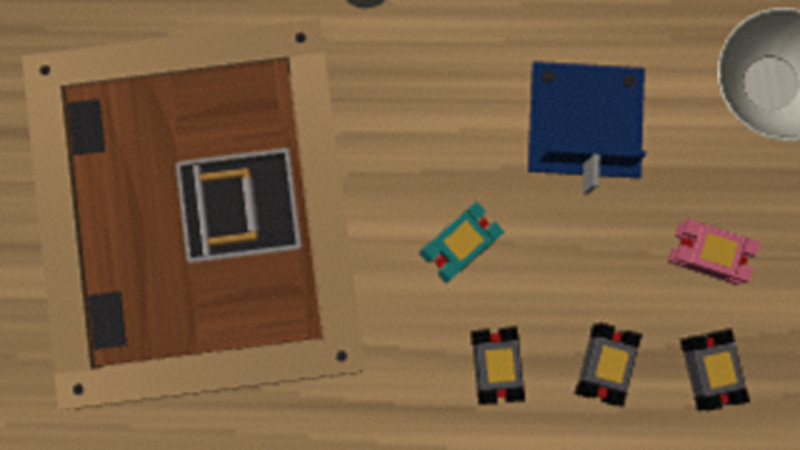

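The crop shows three grey packs at crop px (497,365), (609,364) and (715,370), and these are the ones meant. Turquoise (461,243), pink (714,251) and white are the look-alikes. The ring bar is at crop (250,205) and the plate top edge runs (543..645,157).

Run:
```python
from h import *
s=snap('top')
f=lambda U,V,z: onz(s,205+U/2.5,155+V/2.5,z)[:2]
sc=np.array([f(*p,90) for p in [(45,70),(300,38),(341,356),(78,389)]]); print('screws',sc.round(0).tolist())
ha=np.array([f(*p,90) for p in [(62,87),(288,58),(322,340),(92,367)]]); print('hatch',ha.round(0).tolist())
re=np.array([f(*p,90) for p in [(178,163),(288,150),(300,247),(190,262)]]); print('recess',re.round(0).tolist())
c=sc.mean(0); yd=(sc[0]-sc[1]+sc[3]-sc[2]); yaw=np.degrees(np.arctan2(-yd[0],yd[1])); print('deck c',c,'yaw',yaw, 'recess c',re.mean(0),'hatch c',ha.mean(0))
yv=np.array([-np.sin(np.radians(yaw)),np.cos(np.radians(yaw))]); h=c+105*yv
print('hinge',h,'recess exp',h-148*yv,'bar exp',h-160*yv,'bar meas',f(250,205,83),'pivot',h-115*yv)
p=[f(543,157,66),f(645,157,66)]; print('plate',p,np.mean(p,0)); print('tip top',f(590,190,64))
t=vision.snapshot('scene')
for q in [(*(h-160*yv),83)]: print(proj(t,q))
```

```text
screws [[682.0, 272.0], [714.0, 35.0], [420.0, -6.0], [387.0, 232.0]]
hatch [[666.0, 256.0], [695.0, 46.0], [434.0, 12.0], [407.0, 220.0]]
recess [[595.0, 146.0], [609.0, 45.0], [519.0, 33.0], [504.0, 133.0]]
deck c [550.96121485 133.30302315] yaw 7.8365348088418525 recess c [556.62754878  89.07520215] hatch c [550.70557981 133.23971649]
hinge [536.64474857 237.32243862] recess exp [556.82414866  90.70459587] bar exp [558.46031623  78.81666267] bar meas [557.92361079  79.31282883] pivot [552.32468783 123.39641216]
plate [array([ 608.48395862, -193.47049467]), array([ 609.46001802, -288.57197756])] [ 608.97198832 -241.02123611]
tip top [ 578.02971743 -237.27824439]
(np.float64(321.8767242918955), np.float64(253.2129283981291))
```

Call:
step_arm([
  [[200,300,0,0,0,-0.13],[200,300,0,0,0,-0.13],[200,300,0,0,0,-0.13],[200,300,0,0,0,-0.13],[200,300,0,0,0,-0.13],[200,300,0,0,0,-0.13],[200,300,0,0,0,-0.13],[200,300,0,0,0,-0.13],[200,300,0,0,0,-0.13],[200,300,0,0,0,-0.13],[200,300,0,0,0,-0.13],[200,300,0,0,0,-0.13]],
], fingers=0.29)

```text
time: 1.25
tool_pos: [431.2, -253.8, 253.3]
tcp_rot: [180.0, 0.0, 15.3]
ft_force: [-0.5, -0.1, -0.3]
finger_gap: 30.3
grip_force: 0.0
```

Call:
step_arm([
  [[127,332,-40,0,0,-0.129],[127,332,-40,0,0,-0.129],[127,332,-40,0,0,-0.129],[127,332,-40,0,0,-0.129],[127,332,-40,0,0,-0.129],[127,332,-40,0,0,-0.129],[127,332,-40,0,0,-0.129],[127,332,-40,0,0,-0.129],[127,332,-40,0,0,-0.129],[127,332,-40,0,0,-0.129],[127,332,-40,0,0,-0.129],[127,332,-40,0,0,-0.129]],
])

```text
time: 2.25
tool_pos: [558.3, 76.9, 213.0]
tcp_rot: [180.0, 0.0, 7.8]
ft_force: [-0.2, -0.1, -1.1]
finger_gap: 30.2
grip_force: 0.0
```

Run:
```python
from h import *
s=snap('wrist','w1.png'); print(s['eye'],s['attitude'],s['mtx'])
q=r.sense(); print(q['tool_pos'],q['tcp_rot'],q['joint_pos'],q['finger_gap'])
print(proj(s,(558.3,79,83),True))
```

```text
[639.62042651  88.23446238 334.32708819] [-1.85036977e+01 -6.79826251e-02 -8.21356004e+01] [[371.64829954   0.         319.64367109]
 [  0.         371.64829954 239.93630006]
 [  0.           0.           1.        ]]
[558.33027836  76.54495825 213.2919693 ] [1.79965114e+02 1.86564797e-02 7.72889509e+00] [ 2.61597377e+00  3.11245106e+00  9.40970725e+01 -3.66985746e-02
  8.28059512e+01  8.48916737e+01] 30.01570511583411
(np.float64(316.4411426444603), np.float64(236.88154227039124))
```

View pics/w1.png

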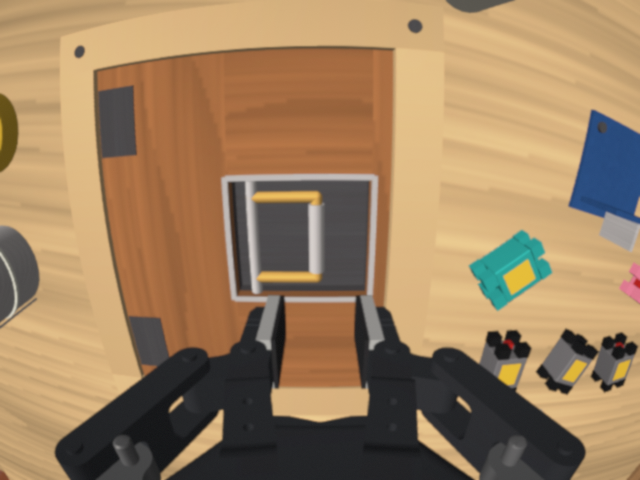

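The wrist view shows the ring bar at (316,240), against a predicted (316,237), so the position agrees. Next: descend over the bar.

Call:
step_arm([
  [[0,0.6,-40,0,0,0],[0,0.6,-75,0,0,0],[0,0.6,-95,0,0,0],[0,0.6,-105,0,0,0],[0,0.6,-111,0,0,0],[0,0.6,-115,0,0,0],[0,0.6,-118,0,0,0],[0,0.6,-118,0,0,0],[0,0.6,-118,0,0,0],[0,0.6,-118,0,0,0]],
])

```text
time: 3.13
tool_pos: [559.2, 79.0, 96.6]
tcp_rot: [180.0, -0.1, 7.8]
ft_force: [-0.1, -0.3, -0.8]
finger_gap: 30.1
grip_force: 0.0
```

Call:
step_arm([
  [[0,0,0,0,0,0],[0,0,0,0,0,0],[0,0,0,0,0,0],[0,0,0,0,0,0],[0,0,0,0,0,0],[0,0,0,0,0,0]],
], fingers=1, newtons=50)

```text
time: 3.63
tool_pos: [558.8, 79.3, 96.0]
tcp_rot: [-180.0, -0.1, 7.8]
ft_force: [-0.9, 2.5, 5.5]
finger_gap: 8.8
grip_force: 49.0
```

Call:
step_arm([
  [[0,0,0,0,0,0],[0,0,0,0,0,0],[0,0,0,0,0,0],[0,0,-2,0,0,0],[0,0,-3.5,0,0,0],[0,0,-3.5,0,0,0],[0,0,-3.5,0,0,0]],
], fingers=0.29)

```text
time: 4.22
tool_pos: [558.1, 78.9, 91.4]
tcp_rot: [-180.0, 0.0, 7.8]
ft_force: [-0.9, -0.4, 0.6]
finger_gap: 30.3
grip_force: 0.0
```

Call:
step_arm([
  [[0,0,0,0,0,0],[0,0,0,0,0,0],[0,0,0,0,0,0],[0,0,0,0,0,0],[0,0,0,0,0,0],[0,0,0,0,0,0],[0,0,0,0,0,0]],
], fingers=1, newtons=50)

```text
time: 4.8
tool_pos: [558.3, 79.2, 91.9]
tcp_rot: [-180.0, -0.0, 7.8]
ft_force: [-2.0, 3.1, 1.0]
finger_gap: 9.2
grip_force: 48.8
```

Run:
```python
from h import *
s=snap('wrist'); cv2.imwrite('pics/w2.png',cv2.resize(s['img'][150:400,160:480],None,fx=2,fy=2))
```

```text
(no output)
```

View pics/w2.png

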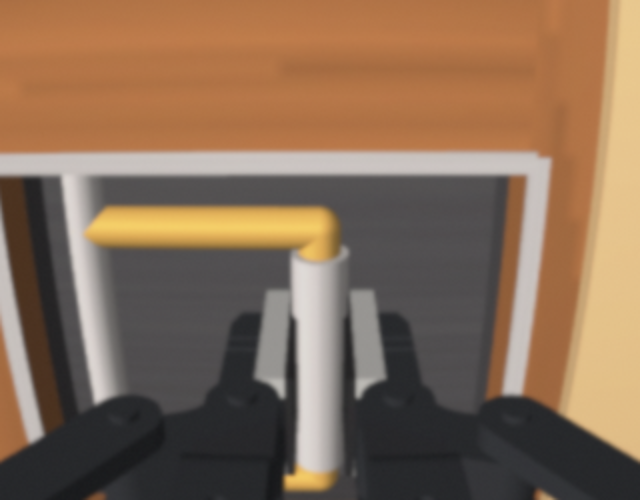

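The pads straddle the sleeve squarely, with the bar at crop (320,360). Next: flip the ring along its arc.

Call:
step_arm([
  [[0,0.4,5.9,0,0,0],[-0.2,1.5,11.6,0,0,0],[-0.5,3.4,17.2,0,0,0],[-0.8,5.9,22.5,0,0,0],[-1.3,9.2,27.4,0,0,0],[-1.8,13.1,31.8,0,0,0],[-2.4,17.4,35.7,0,0,0],[-3.1,22.3,39,0,0,0],[-3.8,27.5,41.6,0,0,0],[-4.5,33.1,43.5,0,0,0],[-5.3,38.7,44.6,0,0,0],[-6.1,44.6,45,0,0,0]],
])

```text
time: 5.85
tool_pos: [552.1, 123.7, 137.0]
tcp_rot: [180.0, 0.0, 7.8]
ft_force: [0.7, -1.5, -3.6]
finger_gap: 9.0
grip_force: 48.9
```

Call:
step_arm([
  [[0,0,0,0,0,0],[0,0,0,0,0,0],[0,0,0,0,0,0]],
])

```text
time: 6.1
tool_pos: [552.2, 123.8, 137.0]
tcp_rot: [-180.0, 0.0, 7.9]
ft_force: [-2.0, 1.5, -0.1]
finger_gap: 8.8
grip_force: 49.3
```

Run:
```python
from h import *
s=snap('wrist'); t=snap('scene')
a=cv2.resize(s['img'],(400,300)); b=cv2.resize(t['img'][200:380,220:460],(400,300)); cv2.imwrite('pics/w3.png',np.hstack([a,b]))
# opening path: hinge-based offsets of bar (d along deck +y, up) for theta, ring 90deg
yv=np.array([-.1363,.9907])
d0,h0=-115,38
for th in np.radians(np.arange(0,101,5)):
    y=d0*np.cos(th)+h0*np.sin(th); z=-d0*np.sin(th)+h0*np.cos(th)
    dy=y-d0; print(int(np.degrees(th)+.5),(yv*dy).round(1),round(z-h0,1))
```

```text
0 [-0.  0.] 0.0
5 [-0.5  3.7] 9.9
10 [-1.1  8.3] 19.4
15 [-1.9 13.6] 28.5
20 [-2.7 19.7] 37.0
25 [-3.7 26.6] 45.0
30 [-4.7 34.1] 52.4
35 [-5.8 42.2] 59.1
40 [-7.  50.9] 65.0
45 [-8.3 60. ] 70.2
50 [-9.6 69.5] 74.5
55 [-10.9  79.4] 78.0
60 [-12.3  89.6] 80.6
65 [-13.7  99.9] 82.3
70 [-15.2 110.3] 83.1
75 [-16.6 120.8] 82.9
80 [-18.1 131.2] 81.9
85 [-19.5 141.5] 79.9
90 [-20.9 151.6] 77.0
95 [-22.2 161.4] 73.3
100 [-23.5 170.8] 68.7
```

View pics/w3.png

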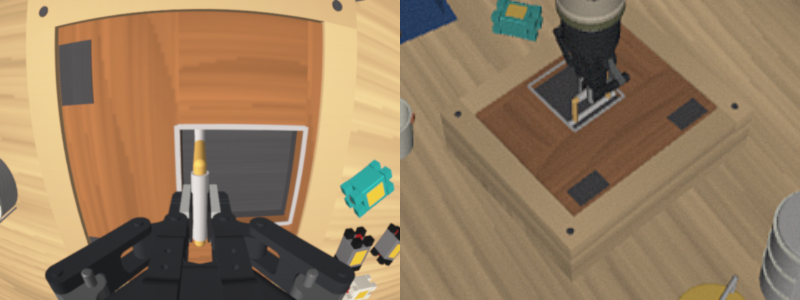

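Call:
step_arm([
  [[-0.5,4.0,9.9,-0.035,-0.005,0],[-1.1,8.9,19.4,-0.069,-0.009,0],[-1.9,14.5,28.5,-0.104,-0.014,0],[-2.7,20.9,36.9,-0.138,-0.019,0],[-3.7,28.1,44.9,-0.173,-0.024,0],[-4.7,35.9,52.2,-0.208,-0.028,0],[-5.8,44.3,58.8,-0.242,-0.033,0],[-7,53.3,64.7,-0.277,-0.038,0],[-8.3,62.7,69.8,-0.311,-0.043,0],[-9.6,72.5,74,-0.346,-0.047,0],[-10.9,82.7,77.4,-0.381,-0.052,0],[-12.3,93.2,79.8,-0.415,-0.057,0]],
])

```text
time: 7.2
tool_pos: [539.5, 215.3, 215.9]
tcp_rot: [155.7, 0.1, 7.7]
ft_force: [-1.9, -8.4, -5.3]
finger_gap: 8.9
grip_force: 49.4
```

Call:
step_arm([
  [[-1.4,10.6,1.6,-0.035,-0.005,0],[-2.9,21.2,2.3,-0.069,-0.009,0],[-4.3,32,1.9,-0.104,-0.014,0],[-5.8,42.7,0.8,-0.138,-0.019,0],[-7.2,53.2,-1.4,-0.173,-0.024,0],[-8.6,63.6,-4.5,-0.208,-0.028,0],[-9.9,73.6,-8.4,-0.242,-0.033,0],[-11.2,83.3,-13.2,-0.277,-0.038,0],[-11.2,83.3,-13.2,-0.277,-0.038,0],[-11.2,83.3,-13.2,-0.277,-0.038,0],[-11.2,83.3,-13.2,-0.277,-0.038,0]],
])

```text
time: 8.12
tool_pos: [527.8, 300.7, 202.5]
tcp_rot: [140.1, 0.2, 7.8]
ft_force: [-8.6, 4.7, -2.8]
finger_gap: 9.5
grip_force: 35.7
```

Run:
```python
from h import *
t=snap('scene'); s=snap('top')
b=cv2.resize(t['img'][160:400,200:520],(400,300)); a=cv2.resize(s['img'][120:360,160:480],(400,300)); cv2.imwrite('pics/w4.png',np.hstack([a,b]))
print(r.sense()['joint_pos'])
```

```text
[ 42.02672669  30.4473769   70.98202462 -32.66935566 101.66805342
 124.07606922]
```

View pics/w4.png

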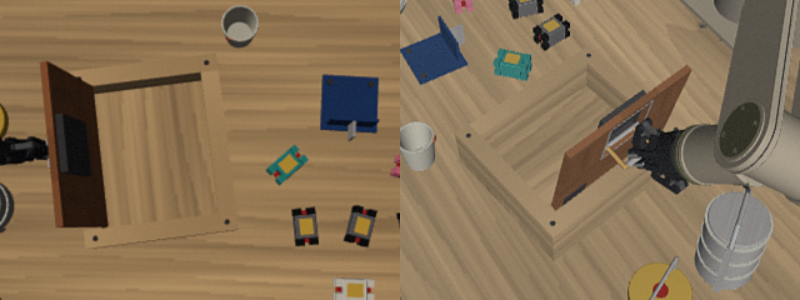

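The hatch stands open at about 100°: it sits left of the pit at (75,145) in the left half, with the ring held at (620,155) in the right half. Next: release, retreat and go to the packs.

Call:
step_arm([
  [[0,0,0,0,0,0],[0,0,0,0,0,0],[0,0,0,0,0,0],[-2,13,15,0,0,0],[-4,26,31,0,0,0],[-6,38,46,0,0,0],[-8,57,69,0,0,0],[-8,57,90,0,0,0],[-8,57,130,0.11,0.015,0],[-8,57,170,0.22,0.03,0],[-8,57,190,0.33,0.045,0],[-8,57,190,0.44,0.06,0]],
], fingers=0.25)

```text
time: 9.22
tool_pos: [522.4, 358.1, 403.0]
tcp_rot: [166.1, -0.8, 7.8]
ft_force: [1.4, 0.5, 1.5]
finger_gap: 31.9
grip_force: 0.0
```

Call:
step_arm([
  [[0,-20,0,0.1,0.014,0],[0,-60,0,0.252,0.035,0],[0,-100,0,0.252,0.035,0],[0,-140,0,0.252,0.035,0],[0,-180,0,0.252,0.035,0],[-20,-220,0,0.252,0.035,0],[-40,-260,0,0.252,0.035,0],[-60,-300,0,0.252,0.035,0],[-70,-340,-20,0.252,0.035,0],[-80,-370,-40,0.252,0.035,0],[-90,-400,-60,0.252,0.035,0],[-98,-430,-80,0.252,0.035,0]],
], fingers=-0.5)

```text
time: 10.22
tool_pos: [422.0, -75.0, 313.7]
tcp_rot: [179.9, -0.2, 7.8]
ft_force: [0.8, -1.2, 0.6]
finger_gap: 63.7
grip_force: 0.0
```

Call:
step_arm([
  [[0,-30,-30,0,0,-0.049],[0,-60,-60,0,0,-0.049],[-5,-82,-100,0,0,-0.049],[-5,-82,-120,0,0,-0.049],[-5,-82,-120,0,0,-0.049],[-5,-82,-120,0,0,-0.049],[-5,-82,-120,0,0,-0.049]],
])

```text
time: 10.8
tool_pos: [418.8, -155.1, 195.7]
tcp_rot: [179.9, -0.1, 5.0]
ft_force: [0.8, -0.6, -0.3]
finger_gap: 64.4
grip_force: 0.0
```

Run:
```python
from h import *
s=snap('wrist','w5.png'); t=snap('top')
q=r.sense(); print(q['tool_pos'],q['tcp_rot'],q['joint_pos'],q['ft_force'])
def labels(s,f,msk=None):
    h=cv2.cvtColor(s['img'],cv2.COLOR_BGR2HSV); y=cv2.inRange(h,(20,120,120),(32,255,255))
    n,l,st,ce=cv2.connectedComponentsWithStats(y)
    for i in range(1,n):
        if st[i,4]>60:
            p=onz(s,*ce[i],40,f)
            if p[1]<-80 and 250<p[0]<700:
                c=cv2.findContours((l==i).astype('uint8'),0,2)[0][0]
                b=np.array([onz(s,*k,40,f)[:2] for k in cv2.boxPoints(cv2.minAreaRect(c))])
                e=max((b[1]-b[0],b[2]-b[1]),key=np.linalg.norm)
                print(st[i,4],ce[i].round(0),p.round(1), np.degrees(np.arctan2(e[1],e[0])).round(0),[np.linalg.norm(b[1]-b[0]).round(0),np.linalg.norm(b[2]-b[1]).round(0)])
print('wrist');labels(s,True);print('top');labels(t,False)
```

```text
[ 419.35005078 -155.05720397  196.27816714] [179.86525174  -0.22456163   5.08053649] [-2.68713707e+01 -1.53363956e+01  1.13014026e+02  4.54982201e-03
  8.20605215e+01  5.80477387e+01] [-0.45255412  0.03623741  0.61743382]
wrist
1304 [286.  77.] [ 531.1 -120.8   40. ] -47.0 [np.float64(30.0), np.float64(25.0)]
629 [569. 133.] [ 525.1 -362.1   40. ] -106.0 [np.float64(24.0), np.float64(34.0)]
1205 [319. 234.] [ 413.6 -155.3   40. ] -174.0 [np.float64(25.0), np.float64(30.0)]
1016 [446. 242.] [ 416.4 -259.8   40. ] -15.0 [np.float64(31.0), np.float64(26.0)]
682 [543. 255.] [ 412.8 -360.7   40. ] -161.0 [np.float64(27.0), np.float64(34.0)]
201 [393. 362.] [ 295.1 -235.8   40. ] -168.0 [np.float64(13.0), np.float64(24.0)]
top
128 [390. 251.] [ 533.1 -120.7   40. ] -48.0 [np.float64(29.0), np.float64(24.0)]
106 [492. 255.] [ 526.2 -361.8   40. ] -108.0 [np.float64(21.0), np.float64(27.0)]
114 [443. 352.] [ 299.5 -242.1   40. ] -89.0 [np.float64(25.0), np.float64(23.0)]
```

View pics/w5.png

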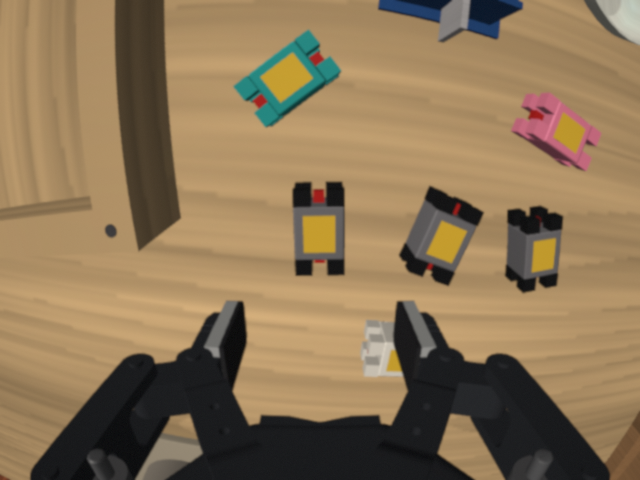

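The wrist view shows grey pack A at (319,234), B at (446,242) and C at (543,255), with the blade near (457,15). Positions agree with the top view. Next: pick A.

Call:
step_arm([
  [[-4,0,-40,0,0,0],[-4,0,-80,0,0,0],[-4,0,-115,0,0,0],[-4,0,-140,0,0,0],[-4,0,-155,0,0,0],[-4,0,-164,0,0,0],[-4,0,-164,0,0,0],[-4,0,-164,0,0,0]],
])

```text
time: 11.57
tool_pos: [415.0, -155.1, 30.8]
tcp_rot: [179.9, -0.1, 5.1]
ft_force: [0.4, -0.5, 0.8]
finger_gap: 64.2
grip_force: 0.0
```

Call:
step_arm([
  [[0,0,0,0,0,0],[0,0,0,0,0,0],[0,0,0,0,0,0],[0,0,0,0,0,0],[0,0,0,0,0,0],[0,0,20,0,0,0],[0,0,50,0,0,0],[0,0,90,0,0,0],[0,0,91,0,0,0]],
], fingers=1, newtons=60)

```text
time: 12.32
tool_pos: [417.8, -157.0, 128.5]
tcp_rot: [179.7, -0.6, 5.0]
ft_force: [2.3, -1.3, -1.0]
finger_gap: 39.2
grip_force: 61.2
```

Call:
step_arm([
  [[30,-28,0,0,0,-0.1],[60,-56,0,0,0,-0.14],[86,-83,0,0,0,-0.14],[86,-83,0,0,0,-0.14],[86,-83,0,0,0,-0.14],[86,-83,0,0,0,-0.14]],
])

```text
time: 12.82
tool_pos: [499.3, -237.7, 120.1]
tcp_rot: [-180.0, 0.1, -3.0]
ft_force: [-0.2, -0.6, -1.4]
finger_gap: 39.2
grip_force: 61.2
```

Run:
```python
from h import *
s=snap('wrist'); q=r.sense(); print(q['tool_pos'],q['tcp_rot'],q['finger_gap'])
u,v=proj(s,(579,-238,64),True); print(u,v); u=int(u);v=int(v); x0=max(u-110,0); y0=max(v-70,0); print('origin',x0,y0)
cv2.imwrite('pics/w6.png',cv2.resize(s['img'][y0:y0+165,x0:x0+220],None,fx=3.5,fy=3.5,interpolation=cv2.INTER_CUBIC))
```

```text
[ 499.1979255  -237.40093228  120.41764257] [-1.79975988e+02  3.34634068e-02 -2.99383028e+00] 39.40315349177479
311.8903570854013 125.04858136724104
origin 201 55
```

View pics/w6.png

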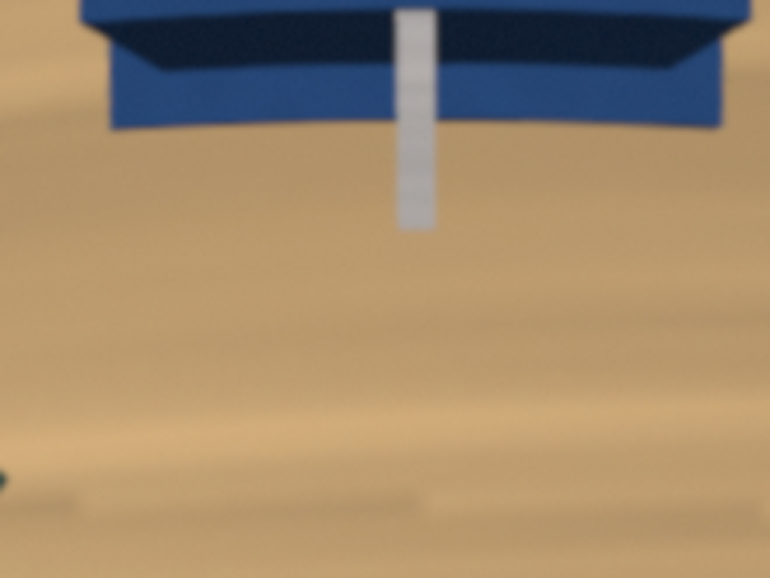

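Run:
```python
from h import *
s=snap('wrist'); print(s['eye'])
f=lambda U,V,z: onz(s,201+U/3.5,55+V/3.5,z,True).round(1)
print('tip',f(416.5,230,64),f(416.5,230,10),'root',f(415.5,10,64),'plate',f(80,20,66),f(750,20,66))
# own pack front: black/red pixels low in view
cv2.imwrite('pics/w7.png',cv2.resize(s['img'][180:400,170:470],None,fx=2.6,fy=2.6,interpolation=cv2.INTER_CUBIC))
```

```text
[ 581.10453721 -241.39087172  241.71072937]
tip [ 580.8 -241.6   64. ] [ 580.7 -241.6   10. ] root [ 611.1 -243.    64. ] plate [ 613.5 -197.9   66. ] [ 608.9 -287.9   66. ]
```

View pics/w7.png

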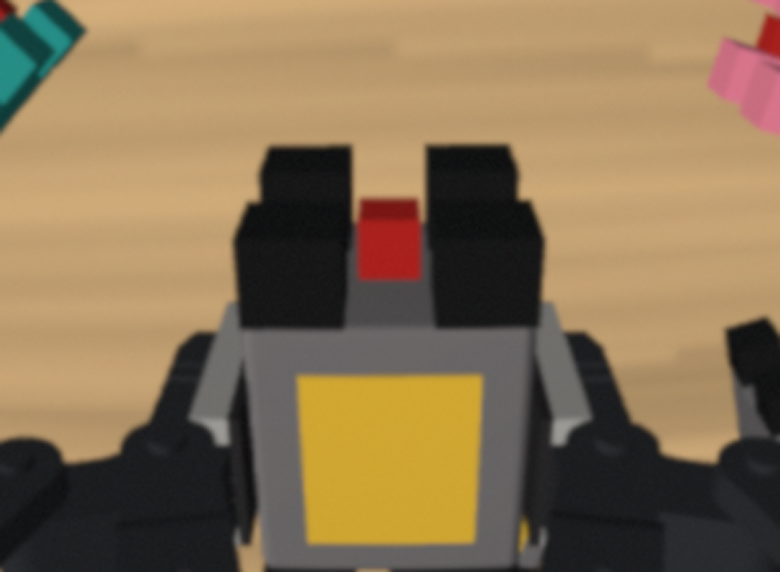

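Tip at (580.8,-241.6), blade yaw −2.7°; the root is 30 mm behind the tip and the plate is 90 mm wide, as specified. The pack sits centred in the grip with its button slot at crop (390,200). Next: push.

Call:
step_arm([
  [[0,0,-35,0,0,0],[0,0,-68,0,0,0],[0,0,-68,0,0,0],[20,-1,-68,0,0,0],[38,-1.9,-68,0,0,0],[46,-2.3,-68,0,0,0],[50,-2.5,-68,0,0,0],[52,-2.6,-68,0,0,0],[54,-2.7,-68,0,0,0],[55,-2.8,-68,0,0,0],[56,-2.8,-68,0,0,0],[56,-2.8,-68,0,0,0]],
])

```text
time: 13.92
tool_pos: [554.1, -240.5, 52.5]
tcp_rot: [-180.0, 0.2, -3.0]
ft_force: [-4.6, -0.5, 1.2]
finger_gap: 39.6
grip_force: 61.6
```

Call:
step_arm([
  [[0.7,0,0,0,0,0],[1.5,-0.1,0,0,0,0],[1.5,-0.1,0,0,0,0]],
])

```text
time: 14.17
tool_pos: [555.5, -240.6, 52.5]
tcp_rot: [-180.0, 0.2, -3.0]
ft_force: [-5.8, -0.0, 1.3]
finger_gap: 38.9
grip_force: 61.6
```

Call:
step_arm([
  [[1,0,0,0,0,0],[1.5,-0.1,0,0,0,0],[1.5,-0.1,0,0,0,0]],
])

```text
time: 14.42
tool_pos: [556.9, -240.6, 52.5]
tcp_rot: [-180.0, 0.2, -3.0]
ft_force: [-4.7, 0.7, 1.2]
finger_gap: 39.4
grip_force: 61.6
```

Call:
step_arm([
  [[1,0,0,0,0,0],[1.5,-0.1,0,0,0,0],[1.5,-0.1,0,0,0,0]],
])

```text
time: 14.67
tool_pos: [558.4, -240.7, 52.5]
tcp_rot: [-180.0, 0.2, -3.0]
ft_force: [-5.2, 0.2, 2.1]
finger_gap: 39.1
grip_force: 61.6
```

Call:
step_arm([
  [[1,0,0,0,0,0],[1.5,-0.1,0,0,0,0],[1.5,-0.1,0,0,0,0]],
])

```text
time: 14.92
tool_pos: [559.1, -240.8, 52.1]
tcp_rot: [-180.0, 0.3, -3.0]
ft_force: [-8.6, 0.9, 2.4]
finger_gap: 39.0
grip_force: 61.6
```

Call:
step_arm([
  [[1,0,0,0,0,0],[1.5,-0.1,0,0,0,0],[1.5,-0.1,0,0,0,0]],
])

```text
time: 15.17
tool_pos: [559.2, -240.8, 52.0]
tcp_rot: [-179.9, 0.4, -3.0]
ft_force: [-16.5, 0.9, 7.2]
finger_gap: 39.2
grip_force: 62.5
```

The button bottomed: the force rose to 16 N and the position stalled at x=559.1. Next: back off, turn round, and push the other end.

Call:
step_arm([
  [[-35,1.7,0,0,0,0],[-65,3,20,0,0,0],[-85,4,50,0,0,0.1],[-85,4,60,0,0,0.22],[-85,4,60,0,0,0.34],[-85,4,60,0,0,0.46],[-85,4,60,0,0,0.58],[-85,4,60,0,0,0.7],[-85,4,60,0,0,0.82],[-85,4,60,0,0,0.94],[-85,4,60,0,0,1.06],[-85,4,60,0,0,1.18]],
])

```text
time: 16.17
tool_pos: [477.5, -237.0, 112.7]
tcp_rot: [-180.0, 0.0, 64.9]
ft_force: [-0.2, -0.8, -2.8]
finger_gap: 39.0
grip_force: 61.2
```

Call:
step_arm([
  [[0,0,0,0,0,0.12],[0,0,0,0,0,0.24],[0,0,0,0,0,0.36],[0,0,0,0,0,0.48],[0,0,0,0,0,0.6],[0,0,0,0,0,0.72],[0,0,0,0,0,0.84],[0,0,0,0,0,0.96],[0,0,0,0,0,1.08],[0,0,0,0,0,1.2],[0,0,0,0,0,1.32],[0,0,0,0,0,1.44]],
])

```text
time: 17.17
tool_pos: [477.5, -237.0, 112.7]
tcp_rot: [-180.0, -0.0, 147.5]
ft_force: [0.9, -0.2, -1.6]
finger_gap: 39.6
grip_force: 61.2
```

Call:
step_arm([
  [[0,0,0,0,0,0.12],[0,0,0,0,0,0.24],[0,0,0,0,0,0.36],[0,0,0,0,0,0.48],[0,0,0,0,0,0.522],[0,0,0,0,0,0.522],[0,0,0,0,0,0.522]],
])

```text
time: 17.75
tool_pos: [477.8, -237.1, 112.6]
tcp_rot: [-180.0, 0.0, 176.9]
ft_force: [0.1, -0.1, -1.9]
finger_gap: 39.4
grip_force: 61.2
```

Run:
```python
from h import *
q=r.sense(); print(q['tool_pos'],q['tcp_rot'],q['finger_gap'],q['joint_pos'])
s=snap('wrist'); h=cv2.cvtColor(s['img'],cv2.COLOR_BGR2HSV)
# held pack: red button & label pixel columns
for nm,m in(('red',cv2.inRange(h,(0,140,80),(8,255,255))|cv2.inRange(h,(172,140,80),(180,255,255))),('lab',cv2.inRange(h,(20,120,120),(32,255,255)))):
    n,l,st,ce=cv2.connectedComponentsWithStats(m)
    print(nm,[(st[i,4],ce[i].round(1).tolist()) for i in range(1,n) if st[i,4]>60])
t=snap('top'); a=t['img'][220:370,330:530]
cv2.imwrite('pics/w8.png',np.hstack([cv2.resize(s['img'],(400,300)),cv2.resize(a,(400,300))]))
```

```text
[ 477.77592834 -237.09351798  112.64143373] [-1.79997651e+02  3.50005579e-03  1.76909194e+02] 39.44662607843487 [-3.19009006e+01  3.76296683e+00  1.04391610e+02 -3.90978631e-04
  7.18412245e+01 -1.18809973e+02]
red [(np.int32(275), [276.3, 81.8]), (np.int32(221), [265.4, 178.3]), (np.int32(321), [319.4, 280.7])]
lab [(np.int32(2773), [267.1, 130.5]), (np.int32(1758), [104.6, 171.4]), (np.int32(1157), [497.3, 329.8]), (np.int32(1007), [140.0, 337.7]), (np.int32(4436), [319.7, 355.4])]
```

View pics/w8.png

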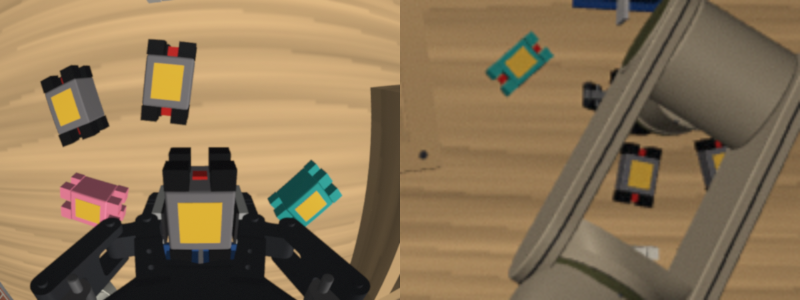

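The turned pack shows its pressed button deep in the slot, at left-half (199,175). Next: push the other end.

Call:
step_arm([
  [[0,0,-35,0,0,0],[10,-0.2,-60,0,0,0],[30,-1.2,-60,0,0,0],[50,-2.1,-60,0,0,0],[62,-2.7,-60,0,0,0],[68,-3,-60,0,0,0],[71,-3.2,-60,0,0,0],[73,-3.3,-60,0,0,0],[75,-3.4,-60,0,0,0],[76.5,-3.4,-60,0,0,0],[78,-3.5,-60,0,0,0],[78,-3.5,-60,0,0,0]],
])

```text
time: 18.85
tool_pos: [554.6, -240.6, 52.0]
tcp_rot: [180.0, -0.2, 177.0]
ft_force: [-4.5, 0.3, 0.2]
finger_gap: 39.0
grip_force: 61.7
```

Call:
step_arm([
  [[1,0,0,0,0,0],[1.5,-0.1,0,0,0,0],[1.5,-0.1,0,0,0,0]],
])

```text
time: 19.1
tool_pos: [554.9, -240.6, 51.9]
tcp_rot: [179.9, -0.3, 177.0]
ft_force: [-11.3, 0.9, 5.6]
finger_gap: 39.0
grip_force: 62.3
```

Call:
step_arm([
  [[1,0,0,0,0,0],[1.5,-0.1,0,0,0,0],[1.5,-0.1,0,0,0,0]],
])

```text
time: 19.35
tool_pos: [555.0, -240.6, 51.1]
tcp_rot: [179.9, -0.5, 177.0]
ft_force: [-13.6, 0.3, 3.1]
finger_gap: 39.4
grip_force: 61.8
```

The second button bottomed, with a stall at 555.0. Next: carry the pack to the pit.

Call:
step_arm([
  [[-30,1.5,0,0,0,0],[-55,2.5,15,0,0,0],[-60,3,50,0,0,0],[-50,20,85,0,0,0],[-30,50,108,0,0,0.05],[-15,86,108,0,0,0.1],[0,122,108,0,0,0.15],[15,158,108,0,0,0.189],[30,194,108,0,0,0.189],[45,230,108,0,0,0.189],[60,268,108,0,0,0.189],[70,305,108,0,0,0.189]],
])

```text
time: 20.35
tool_pos: [629.6, 65.8, 160.6]
tcp_rot: [-180.0, 0.0, -172.2]
ft_force: [0.9, -0.6, -2.3]
finger_gap: 39.0
grip_force: 61.4
```

Call:
step_arm([
  [[7,35.5,0,0,0,0],[7,35.5,0,0,0,0],[7,35.5,-35,0,0,0],[7,35.5,-65,0,0,0],[7,35.5,-90,0,0,0],[7,35.5,-102,0,0,0],[7,35.5,-107,0,0,0],[7,35.5,-108,0,0,0],[7,35.5,-109,0,0,0],[7,35.5,-109,0,0,0]],
])

```text
time: 21.18
tool_pos: [637.0, 99.4, 52.6]
tcp_rot: [-180.0, 0.1, -172.2]
ft_force: [-0.1, -1.0, -2.2]
finger_gap: 39.1
grip_force: 61.5
```

Call:
step_arm([
  [[0,0,-2,0,0,0],[0,0,-2,0,0,0]],
])

```text
time: 21.35
tool_pos: [637.5, 99.5, 51.6]
tcp_rot: [-180.0, 0.2, -172.2]
ft_force: [-2.0, -0.5, 6.4]
finger_gap: 39.2
grip_force: 62.4
```

Call:
step_arm([
  [[0,0,0,0,0,0],[0,0,0,0,0,0],[0,0,0,0,0,0],[0,0,5,0,0,0],[0,0,40,0,0,0],[0,0,80,0,0,0],[0,0,120,0,0,0],[-5,-10,140,0,0,0],[-25,-43,140,0,0,-0.1],[-45,-76,140,0,0,-0.2],[-65,-110,140,0,0,-0.3],[-85,-144,140,0,0,-0.399]],
], fingers=-0.4)

```text
time: 22.35
tool_pos: [550.5, -45.6, 190.1]
tcp_rot: [-180.0, 0.1, 164.8]
ft_force: [0.6, -0.1, 0.6]
finger_gap: 60.0
grip_force: 0.0
```

Call:
step_arm([
  [[-22,-34,0,0,0,0],[-44,-68,0,0,0,0],[-66,-102,0,0,0,0],[-88,-136,0,0,0,0],[-110,-172,0,0,0,0],[-137,-214,0,0,0,0],[-137,-214,0,0,0,0],[-137,-214,0,0,0,0],[-137,-214,0,0,0,0]],
], fingers=-0.5)

```text
time: 23.1
tool_pos: [414.3, -258.8, 189.8]
tcp_rot: [180.0, 0.1, 164.9]
ft_force: [0.1, 0.7, 0.1]
finger_gap: 64.1
grip_force: 0.0
```

```bash
cat >> h.py <<'E'
def labels(s,f,z=40):
    h=cv2.cvtColor(s['img'],cv2.COLOR_BGR2HSV); y=cv2.inRange(h,(20,120,120),(32,255,255))
    n,l,st,ce=cv2.connectedComponentsWithStats(y)
    for i in range(1,n):
        if st[i,4]>60:
            p=onz(s,*ce[i],z,f)
            if 250<p[0]<720 and -500<p[1]<250:
                c=cv2.findContours((l==i).astype('uint8'),0,2)[0][0]
                b=np.array([onz(s,*k,z,f)[:2] for k in cv2.boxPoints(cv2.minAreaRect(c))])
                e=max((b[1]-b[0],b[2]-b[1]),key=np.linalg.norm)
                print(st[i,4],ce[i].round(0),p.round(1), np.degrees(np.arctan2(e[1],e[0])).round(0))
E
python3 - <<'E'
from h import *
q=r.sense(); print(q['tool_pos'],q['tcp_rot'])
labels(snap('wrist'),True); t=snap('top'); print('top z60'); labels(t,False,60)
E
```

```text
[ 414.26202125 -258.82122643  189.82709593] [1.79998629e+02 5.77959736e-02 1.64870117e+02]
1345 [296.  72.] [ 297.5 -244.6   40. ] 89.0
1332 [313. 211.] [ 400.6 -260.    40. ] -10.0
1027 [198. 257.] [ 412.7 -360.1   40. ] 13.0
636 [499. 310.] [ 531.3 -120.4   40. ] 132.0
354 [248. 368.] [ 527.4 -357.2   40. ] -20.0
top z60
129 [297. 203.] [642.2 100.4  60. ] -172.0
128 [390. 251.] [ 530.9 -118.6   60. ] -48.0
```

Pack A lies in the pit at (642,100), yaw 8°. Pack B was knocked: it is now at (400.6,-260), yaw about −10°. Next: pick it there.

Call:
step_arm([
  [[-13,-1.6,-30,0,0,0.07],[-13,-1.6,-70,0,0,0.07],[-13,-1.6,-110,0,0,0.07],[-13,-1.6,-140,0,0,0.07],[-13,-1.6,-155,0,0,0.07],[-13,-1.6,-160,0,0,0.07],[-13,-1.6,-160,0,0,0.07],[-13,-1.6,-160,0,0,0.07]],
])

```text
time: 23.87
tool_pos: [402.4, -259.7, 30.3]
tcp_rot: [-180.0, 0.1, 169.1]
ft_force: [-0.2, -0.7, 0.4]
finger_gap: 64.2
grip_force: 0.0
```

Call:
step_arm([
  [[0,0,0,0,0,0],[0,0,0,0,0,0],[0,0,0,0,0,0],[0,0,0,0,0,0],[0,0,0,0,0,0],[0,0,20,0,0,0],[0,0,50,0,0,0],[0,0,83,0,0,0],[0,0,83,0,0,0],[0,0,83,0,0,0]],
], fingers=1)

```text
time: 24.7
tool_pos: [403.0, -261.5, 115.5]
tcp_rot: [-179.8, 0.3, 169.0]
ft_force: [-0.4, 0.4, -3.0]
finger_gap: 39.2
grip_force: 61.0
```

Run:
```python
from h import *
q=r.sense(); print(q['tool_pos'],q['tcp_rot'],q['finger_gap'])
s=snap('wrist'); h=cv2.cvtColor(s['img'],cv2.COLOR_BGR2HSV)
for nm,m in(('red',cv2.inRange(h,(0,140,80),(8,255,255))|cv2.inRange(h,(172,140,80),(180,255,255))),('lab',cv2.inRange(h,(20,120,120),(32,255,255)))):
    n,l,st,ce=cv2.connectedComponentsWithStats(m)
    print(nm,[(st[i,4],ce[i].round(1).tolist()) for i in range(1,n) if st[i,4]>60])
```

```text
[ 402.97049705 -261.48437419  115.54470626] [-179.82941506    0.31801292  168.99741091] 39.21070577227163
red [(np.int32(184), [363.0, 65.7]), (np.int32(193), [264.6, 83.9]), (np.int32(780), [319.0, 260.7])]
lab [(np.int32(2624), [312.9, 70.6]), (np.int32(1494), [170.4, 303.6]), (np.int32(4658), [319.6, 345.3]), (np.int32(597), [530.9, 377.5]), (np.int32(206), [210.4, 425.1])]
```

Call:
step_arm([
  [[25,8,0,0,0,0.1],[50,16,0,0,0,0.138],[77,22.8,0,0,0,0.138],[77,22.8,-30,0,0,0.138],[77,22.8,-60,0,0,0.138],[77,22.8,-60,0,0,0.138],[97,21.8,-60,0,0,0.138],[117,20.9,-60,0,0,0.138],[137,20,-60,0,0,0.138],[145,19.6,-60,0,0,0.138],[148,19.5,-60,0,0,0.138],[150,19.4,-60,0,0,0.138]],
])

```text
time: 25.75
tool_pos: [550.7, -240.5, 52.2]
tcp_rot: [180.0, -0.1, 176.9]
ft_force: [-0.8, -0.5, -2.2]
finger_gap: 39.0
grip_force: 61.1
```

Call:
step_arm([
  [[2,-0.1,0,0,0,0],[4,-0.2,0,0,0,0],[6,-0.3,0,0,0,0],[8,-0.4,0,0,0,0],[9,-0.4,0,0,0,0],[9,-0.4,0,0,0,0]],
])

```text
time: 26.25
tool_pos: [558.4, -240.8, 51.9]
tcp_rot: [180.0, -0.2, 176.9]
ft_force: [-4.3, 0.6, 0.7]
finger_gap: 39.2
grip_force: 61.4
```

Call:
step_arm([
  [[1,0,0,0,0,0],[1.5,-0.1,0,0,0,0],[1.5,-0.1,0,0,0,0]],
])

```text
time: 26.5
tool_pos: [559.6, -240.9, 51.9]
tcp_rot: [179.9, -0.2, 176.9]
ft_force: [-6.2, 0.5, 1.5]
finger_gap: 39.3
grip_force: 61.5
```

Call:
step_arm([
  [[1,0,0,0,0,0],[1.5,-0.1,0,0,0,0],[1.5,-0.1,0,0,0,0]],
])

```text
time: 26.75
tool_pos: [559.8, -240.9, 51.8]
tcp_rot: [179.9, -0.4, 176.9]
ft_force: [-13.6, 2.8, 7.4]
finger_gap: 39.2
grip_force: 62.2
```

Call:
step_arm([
  [[1,0,0,0,0,0],[1.5,-0.1,0,0,0,0],[1.5,-0.1,0,0,0,0]],
])

```text
time: 27.0
tool_pos: [559.9, -241.0, 50.8]
tcp_rot: [179.9, -0.5, 176.9]
ft_force: [-15.0, -1.2, 3.3]
finger_gap: 39.1
grip_force: 62.2
```

Call:
step_arm([
  [[-35,1.7,0,0,0,0],[-65,3,20,0,0,0],[-86.5,4.1,50,0,0,-0.1],[-86.5,4.1,60,0,0,-0.22],[-86.5,4.1,60,0,0,-0.34],[-86.5,4.1,60,0,0,-0.46],[-86.5,4.1,60,0,0,-0.58],[-86.5,4.1,60,0,0,-0.7],[-86.5,4.1,60,0,0,-0.82],[-86.5,4.1,60,0,0,-0.94],[-86.5,4.1,60,0,0,-1.06],[-86.5,4.1,60,0,0,-1.18]],
])

```text
time: 28.0
tool_pos: [477.5, -237.2, 112.4]
tcp_rot: [-180.0, -0.0, 108.9]
ft_force: [0.2, -1.0, -1.2]
finger_gap: 39.2
grip_force: 61.9
```

Call:
step_arm([
  [[0,0,0,0,0,-0.12],[0,0,0,0,0,-0.24],[0,0,0,0,0,-0.36],[0,0,0,0,0,-0.48],[0,0,0,0,0,-0.6],[0,0,0,0,0,-0.72],[0,0,0,0,0,-0.84],[0,0,0,0,0,-0.96],[0,0,0,0,0,-1.08],[0,0,0,0,0,-1.2],[0,0,0,0,0,-1.32],[0,0,0,0,0,-1.44]],
])

```text
time: 29.0
tool_pos: [477.5, -237.1, 112.3]
tcp_rot: [-180.0, 0.0, 26.4]
ft_force: [-0.5, 0.4, -1.7]
finger_gap: 39.3
grip_force: 61.9
```

Call:
step_arm([
  [[0,0,0,0,0,-0.12],[0,0,0,0,0,-0.24],[0,0,0,0,0,-0.36],[0,0,0,0,0,-0.48],[0,0,0,0,0,-0.522],[0,0,0,0,0,-0.522],[0,0,0,0,0,-0.522]],
])

```text
time: 29.58
tool_pos: [477.7, -237.2, 112.4]
tcp_rot: [-180.0, 0.0, -3.0]
ft_force: [0.1, 0.2, -0.8]
finger_gap: 39.1
grip_force: 61.9
```

```bash
cat >> h.py <<'E'
def held():
    q=r.sense(); print(q['tool_pos'],q['tcp_rot'],q['finger_gap'])
    s=snap('wrist'); h=cv2.cvtColor(s['img'],cv2.COLOR_BGR2HSV)
    for nm,m in(('red',cv2.inRange(h,(0,140,80),(8,255,255))|cv2.inRange(h,(172,140,80),(180,255,255))),('lab',cv2.inRange(h,(20,120,120),(32,255,255)))):
        n,l,st,ce=cv2.connectedComponentsWithStats(m)
        print(nm,[(int(st[i,4]),ce[i].round(1).tolist()) for i in range(1,n) if st[i,4]>60 and 280<ce[i][0]<360 and ce[i][1]>220])
E
python3 -c "
from h import *
held()"
```

```text
[ 477.71794638 -237.18606383  112.36462728] [-1.79993839e+02  1.55860385e-02 -3.02685636e+00] 39.05684511622834
red [(757, [319.1, 260.2])]
lab [(4667, [319.6, 345.3])]
```

Call:
step_arm([
  [[0,0,-35,0,0,0],[10,-0.2,-60,0,0,0],[30,-1.2,-60,0,0,0],[50,-2.1,-60,0,0,0],[62,-2.7,-60,0,0,0],[67,-3,-60,0,0,0],[70,-3.2,-60,0,0,0],[72,-3.3,-60,0,0,0],[74,-3.4,-60,0,0,0],[76,-3.4,-60,0,0,0],[77.5,-3.5,-60,0,0,0],[77.5,-3.5,-60,0,0,0]],
])

```text
time: 30.63
tool_pos: [554.1, -240.6, 52.0]
tcp_rot: [-180.0, 0.2, -3.1]
ft_force: [-5.0, 0.7, 1.2]
finger_gap: 39.1
grip_force: 62.1
```

Call:
step_arm([
  [[1,0,0,0,0,0],[1.5,-0.1,0,0,0,0],[1.5,-0.1,0,0,0,0]],
])

```text
time: 30.88
tool_pos: [554.3, -240.6, 51.6]
tcp_rot: [-179.9, 0.3, -3.1]
ft_force: [-10.2, 0.7, 2.9]
finger_gap: 39.1
grip_force: 62.1
```

Call:
step_arm([
  [[1,0,0,0,0,0],[1.5,-0.1,0,0,0,0],[1.5,-0.1,0,0,0,0]],
])

```text
time: 31.13
tool_pos: [554.5, -240.6, 51.5]
tcp_rot: [-179.9, 0.5, -3.1]
ft_force: [-18.1, 1.2, 8.2]
finger_gap: 39.1
grip_force: 63.0
```

Call:
step_arm([
  [[-30,1.5,0,0,0,0],[-55,2.5,15,0,0,0],[-60,3,50,0,0,0],[-60,20,85,0,0,0],[-55,50,108,0,0,0.05],[-50,86,108,0,0,0.1],[-40,122,108,0,0,0.15],[-30,158,108,0,0,0.189],[-25,194,108,0,0,0.189],[-20,230,108,0,0,0.189],[-15,268,108,0,0,0.189],[-9,303,108,0,0,0.189]],
])

```text
time: 32.13
tool_pos: [549.1, 63.9, 160.5]
tcp_rot: [-180.0, -0.0, 7.7]
ft_force: [1.0, -0.9, -1.5]
finger_gap: 38.9
grip_force: 61.8
```

Call:
step_arm([
  [[3,26,0,0,0,0],[3,26,0,0,0,0],[3,26,-35,0,0,0],[3,26,-65,0,0,0],[3,26,-90,0,0,0],[3,26,-102,0,0,0],[3,26,-107,0,0,0],[3,26,-109,0,0,0],[3,26,-111,0,0,0],[3,26,-111,0,0,0]],
])

```text
time: 32.97
tool_pos: [553.5, 87.7, 51.6]
tcp_rot: [180.0, -0.1, 7.7]
ft_force: [-4.1, 1.0, 3.7]
finger_gap: 39.3
grip_force: 62.3
```

Call:
step_arm([
  [[0,0,0,0,0,0],[0,0,0,0,0,0],[0,0,0,0,0,0],[0,0,5,0,0,0],[0,0,40,0,0,0],[0,0,80,0,0,0],[0,0,120,0,0,0],[-5,-10,140,0,0,0],[-20,-45,140,0,0,0.03],[-35,-84,140,0,0,0.06],[-50,-122,140,0,0,0.09],[-65,-160,140,0,0,0.09]],
], fingers=-0.4)

```text
time: 33.97
tool_pos: [487.5, -73.5, 190.8]
tcp_rot: [179.9, -0.1, 13.0]
ft_force: [-0.8, -0.3, -0.3]
finger_gap: 59.8
grip_force: 0.0
```

Call:
step_arm([
  [[-10,-40,0,0,0,0],[-20,-80,0,0,0,0],[-30,-120,0,0,0,0],[-40,-160,0,0,0,0],[-50,-200,0,0,0,0],[-60,-240,0,0,0,0],[-68,-270,0,0,0,0],[-73,-288,0,0,0,0],[-73,-288,0,0,0,0],[-73,-288,0,0,0,0],[-73,-288,0,0,0,0]],
], fingers=-0.5)

```text
time: 34.88
tool_pos: [415.0, -359.6, 189.9]
tcp_rot: [180.0, -0.0, 12.9]
ft_force: [-0.2, -0.5, -0.8]
finger_gap: 63.8
grip_force: 0.0
```

Run:
```python
from h import *
q=r.sense(); print(q['tool_pos'],q['tcp_rot'])
labels(snap('wrist'),True); t=snap('top'); print('top z60'); labels(t,False,60)
```

```text
[ 414.99846457 -359.61632504  189.88625174] [ 1.79980475e+02 -3.45542865e-02  1.28644320e+01]
707 [71. 41.] [ 530.9 -120.6   40. ] -49.0
1259 [357.  87.] [ 524.7 -361.7   40. ] -108.0
1270 [319. 232.] [ 412.6 -360.    40. ] -166.0
649 [166. 325.] [ 296.9 -244.6   40. ] -90.0
top z60
129 [297. 203.] [642.2 100.4  60. ] -172.0
135 [301. 238.] [558.7  88.7  60. ] -179.0
128 [390. 251.] [ 530.9 -118.6   60. ] -48.0
106 [492. 255.] [ 524.1 -356.1   60. ] -108.0
141 [444. 352.] [ 300. -241.   60.] -89.0
```

Call:
step_arm([
  [[-2,0,-30,0,0,0],[-2,0,-70,0,0,0],[-2,0,-110,0,0,0],[-2,0,-140,0,0,0],[-2,0,-155,0,0,0],[-2,0,-160,0,0,0],[-2,0,-160,0,0,0],[-2,0,-160,0,0,0]],
])

```text
time: 35.65
tool_pos: [413.7, -360.0, 30.6]
tcp_rot: [179.9, -0.0, 12.9]
ft_force: [0.8, -0.3, 0.6]
finger_gap: 63.8
grip_force: 0.0
```

Call:
step_arm([
  [[0,0,0,0,0,0],[0,0,0,0,0,0],[0,0,0,0,0,0],[0,0,0,0,0,0],[0,0,0,0,0,0],[0,0,20,0,0,0],[0,0,50,0,0,0],[0,0,83,0,0,0],[15,30,83,0,0,-0.1],[30,60,83,0,0,-0.2],[45,90,83,0,0,-0.279],[65.5,122.7,83,0,0,-0.279]],
], fingers=1)

```text
time: 36.65
tool_pos: [478.3, -236.6, 113.3]
tcp_rot: [180.0, -0.0, -3.5]
ft_force: [0.8, -0.0, -1.4]
finger_gap: 39.2
grip_force: 61.1
```

Call:
step_arm([
  [[0,0,0,0,0,0],[0,0,0,0,0,0],[0,0,0,0,0,0]],
])

```text
time: 36.9
tool_pos: [478.3, -237.3, 112.7]
tcp_rot: [180.0, -0.0, -3.0]
ft_force: [0.7, -0.7, -1.4]
finger_gap: 39.1
grip_force: 61.1
```

```bash
python3 -c "
from h import *
held()"
```

```text
[ 478.27452573 -237.33836755  112.71436583] [ 1.79962315e+02 -7.89539924e-03 -3.03632670e+00] 39.10729948343801
red [(662, [319.5, 272.6])]
lab [(4477, [319.7, 354.7])]
```

Call:
step_arm([
  [[0,0,-35,0,0,0],[10,-0.2,-60,0,0,0],[30,-1.2,-60,0,0,0],[50,-2.1,-60,0,0,0],[64,-2.7,-60,0,0,0],[70,-3,-60,0,0,0],[74,-3.3,-60,0,0,0],[76,-3.4,-60,0,0,0],[78,-3.4,-60,0,0,0],[80,-3.5,-60,0,0,0],[82,-3.6,-60,0,0,0],[82,-3.6,-60,0,0,0]],
])

```text
time: 37.95
tool_pos: [558.2, -241.6, 51.9]
tcp_rot: [180.0, 0.2, -3.2]
ft_force: [-4.4, -1.8, -1.2]
finger_gap: 39.3
grip_force: 61.4
```

Call:
step_arm([
  [[1,0,0,0,0,0],[1.5,-0.1,0,0,0,0],[1.5,-0.1,0,0,0,0]],
])

```text
time: 38.2
tool_pos: [558.8, -241.5, 51.8]
tcp_rot: [-180.0, 0.3, -3.2]
ft_force: [-9.8, -1.5, 1.8]
finger_gap: 38.8
grip_force: 61.7
```

Call:
step_arm([
  [[1,0,0,0,0,0],[1.5,-0.1,0,0,0,0],[1.5,-0.1,0,0,0,0]],
])

```text
time: 38.45
tool_pos: [559.0, -241.6, 51.7]
tcp_rot: [-180.0, 0.4, -3.2]
ft_force: [-17.3, -1.4, 7.0]
finger_gap: 38.7
grip_force: 62.4
```

Call:
step_arm([
  [[-35,1.7,0,0,0,0],[-65,3,20,0,0,0],[-85,3.9,50,0,0,0.1],[-85,3.9,60,0,0,0.22],[-85,3.9,60,0,0,0.34],[-85,3.9,60,0,0,0.46],[-85,3.9,60,0,0,0.58],[-85,3.9,60,0,0,0.7],[-85,3.9,60,0,0,0.82],[-85,3.9,60,0,0,0.94],[-85,3.9,60,0,0,1.06],[-85,3.9,60,0,0,1.18]],
])

```text
time: 39.45
tool_pos: [477.4, -237.3, 112.4]
tcp_rot: [-180.0, 0.0, 64.8]
ft_force: [-0.4, 0.0, -0.7]
finger_gap: 39.3
grip_force: 61.2
```

Call:
step_arm([
  [[0,0,0,0,0,0.12],[0,0,0,0,0,0.24],[0,0,0,0,0,0.36],[0,0,0,0,0,0.48],[0,0,0,0,0,0.6],[0,0,0,0,0,0.72],[0,0,0,0,0,0.84],[0,0,0,0,0,0.96],[0,0,0,0,0,1.08],[0,0,0,0,0,1.2],[0,0,0,0,0,1.32],[0,0,0,0,0,1.44]],
])

```text
time: 40.45
tool_pos: [477.4, -237.4, 112.4]
tcp_rot: [-180.0, -0.0, 147.3]
ft_force: [-0.8, 0.2, -1.1]
finger_gap: 39.0
grip_force: 61.2
```

Call:
step_arm([
  [[0,0,0,0,0,0.12],[0,0,0,0,0,0.24],[0,0,0,0,0,0.36],[0,0,0,0,0,0.48],[0,0,0,0,0,0.522],[0,0,0,0,0,0.522],[0,0,0,0,0,0.522]],
])

```text
time: 41.03
tool_pos: [477.6, -237.3, 112.4]
tcp_rot: [180.0, -0.0, 176.8]
ft_force: [-0.4, 1.2, -2.7]
finger_gap: 39.2
grip_force: 61.2
```

```bash
python3 -c "
from h import *
held()"
```

```text
[ 477.61796148 -237.30414497  112.37515089] [ 1.79999247e+02 -6.80538836e-03  1.76764426e+02] 39.18082141739191
red [(288, [319.7, 280.4])]
lab [(4438, [319.7, 354.9])]
```

The button on the camera side is in (red area 288, as for pack A). Next: push the last end.

Call:
step_arm([
  [[0,0,-35,0,0,0],[10,-0.2,-60,0,0,0],[30,-1.1,-60,0,0,0],[50,-2,-60,0,0,0],[62,-2.6,-60,0,0,0],[68,-2.9,-60,0,0,0],[71,-3.1,-60,0,0,0],[73,-3.2,-60,0,0,0],[75,-3.3,-60,0,0,0],[76.5,-3.3,-60,0,0,0],[78,-3.4,-60,0,0,0],[78,-3.4,-60,0,0,0]],
])

```text
time: 42.08
tool_pos: [554.5, -240.5, 52.0]
tcp_rot: [180.0, -0.2, 176.8]
ft_force: [-4.4, 0.4, 0.4]
finger_gap: 39.3
grip_force: 61.5
```

Call:
step_arm([
  [[1,0,0,0,0,0],[1.5,-0.1,0,0,0,0],[1.5,-0.1,0,0,0,0]],
])

```text
time: 42.33
tool_pos: [555.1, -240.5, 51.9]
tcp_rot: [180.0, -0.3, 176.8]
ft_force: [-10.2, 0.3, 4.4]
finger_gap: 38.7
grip_force: 61.9
```

Call:
step_arm([
  [[1,0,0,0,0,0],[1.5,-0.1,0,0,0,0],[1.5,-0.1,0,0,0,0]],
])

```text
time: 42.58
tool_pos: [555.2, -240.5, 51.2]
tcp_rot: [179.9, -0.4, 176.8]
ft_force: [-14.2, -0.9, 3.0]
finger_gap: 39.1
grip_force: 61.7
```

Call:
step_arm([
  [[-30,1.5,0,0,0,0],[-55,2.5,15,0,0,0],[-60,3,50,0,0,0],[-65,20,85,0,0,0],[-70,50,108,0,0,0.05],[-75,86,108,0,0,0.1],[-80,122,108,0,0,0.15],[-85,158,108,0,0,0.189],[-86,194,108,0,0,0.189],[-86,230,108,0,0,0.189],[-86,268,108,0,0,0.189],[-86,303,108,0,0,0.189]],
])

```text
time: 43.58
tool_pos: [472.4, 64.0, 160.6]
tcp_rot: [180.0, 0.0, -172.3]
ft_force: [-0.2, 0.0, -0.5]
finger_gap: 39.2
grip_force: 61.3
```

Call:
step_arm([
  [[0,15,0,0,0,0],[0,15,0,0,0,0],[0,15,-35,0,0,0],[0,15,-65,0,0,0],[0,15,-90,0,0,0],[0,15,-102,0,0,0],[0,15,-107,0,0,0],[0,15,-109,0,0,0],[0,15,-111,0,0,0],[0,15,-111,0,0,0]],
])

```text
time: 44.42
tool_pos: [473.2, 76.3, 51.7]
tcp_rot: [-180.0, -0.0, -172.3]
ft_force: [-12.1, -1.5, 19.0]
finger_gap: 39.1
grip_force: 63.9
```

Call:
step_arm([
  [[0,0,0,0,0,0],[0,0,0,0,0,0],[0,0,0,0,0,0],[0,0,5,0,0,0],[0,0,40,0,0,0],[0,0,80,0,0,0],[0,0,120,0,0,0],[0,-30,150,0,0,0],[0,-65,190,0,0,0],[0,-100,220,0,0,0],[0,-100,220,0,0,0],[0,-100,220,0,0,0]],
], fingers=-0.4)

```text
time: 45.42
tool_pos: [475.0, -26.1, 274.3]
tcp_rot: [-179.8, 0.4, -172.5]
ft_force: [0.9, 1.1, -0.1]
finger_gap: 59.8
grip_force: 0.0
```

Run:
```python
from h import *
q=r.sense(); print(q['tool_pos'],q['tcp_rot'],q['joint_pos'])
t=snap('top'); print('top z60'); labels(t,False,60); s=snap('scene')
cv2.imwrite('pics/w9.png',np.hstack([cv2.resize(t['img'][140:350,170:450],(400,300)),cv2.resize(s['img'][170:410,200:520],(400,300))]))
```

```text
[475.03995555 -26.12696183 274.33176482] [-179.80102587    0.44063275 -172.48335415] [-9.28030877e+00 -1.30508262e+01  1.02941778e+02 -6.31533860e-02
  8.96297161e+01 -1.06796046e+02]
top z60
130 [297. 203.] [642.1 100.3  60. ] -172.0
135 [302. 238.] [558.7  88.6  60. ] -179.0
106 [492. 255.] [ 524.1 -356.1   60. ] -108.0
83 [304. 272.] [478.5  82.3  60. ] -179.0
141 [444. 352.] [ 300. -241.   60.] -89.0
```

View pics/w9.png

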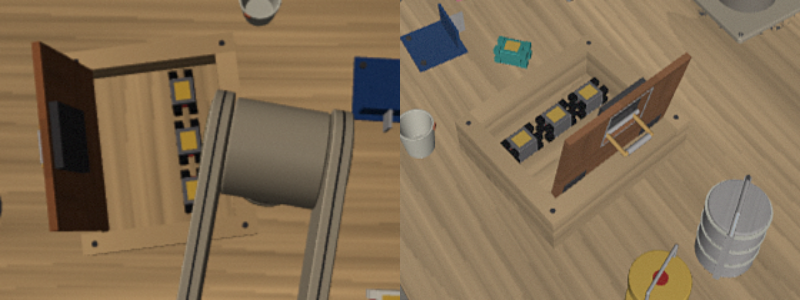

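All three packs lie in the pit at left-half (182,92), (188,140) and (192,190). The hatch is open and the ring stands out at right-half (640,145). Next: return to the ring.

Call:
step_arm([
  [[0,0,40,0,0,0],[0,0,80,0,0,0],[10,10,115,0,0,0],[15,40,131,0,0,0],[20,75,131,0,0,0],[25,110,131,0,0,0],[30,145,131,0,0,0],[35,182,131,0,0,0],[40,220,131,0,0,0],[45,258,131,0,0,0],[47.5,296,131,0,0,0],[47.5,334,131,0,0,0]],
], fingers=0.25)

```text
time: 46.52
tool_pos: [519.7, 314.1, 397.8]
tcp_rot: [-179.9, -0.2, -172.2]
ft_force: [2.4, -0.1, -0.1]
finger_gap: 32.0
grip_force: 0.0
```

Call:
step_arm([
  [[0,46,0,-0.1,-0.014,0],[0,46,0,-0.2,-0.028,0],[0,46,0,-0.3,-0.041,0],[0,46,-10,-0.4,-0.055,0],[0,46,-30,-0.5,-0.069,0],[0,46,-60,-0.6,-0.083,0],[0,46,-95,-0.692,-0.095,0],[0,46,-115,-0.692,-0.095,0],[0,46,-128,-0.692,-0.095,0],[0,46,-128,-0.692,-0.095,0],[0,46,-128,-0.692,-0.095,0]],
])

```text
time: 47.43
tool_pos: [520.5, 357.3, 272.6]
tcp_rot: [-140.0, 0.0, -172.2]
ft_force: [0.3, 0.3, 1.1]
finger_gap: 31.9
grip_force: 0.0
```

Run:
```python
from h import *
q=r.sense(); print(q['tool_pos'],q['tcp_rot'],q['joint_pos'],q['finger_gap'])
w=snap('wrist'); s=snap('scene')
b=(529.5,294.5,196.7)
print('scene',proj(s,b),'wrist',proj(w,b,True))
cv2.imwrite('pics/w10.png',np.hstack([cv2.resize(w['img'],(400,300)),cv2.resize(s['img'][170:410,240:560],(400,300))]))
```

```text
[520.48586445 357.30037809 272.5515442 ] [-1.39969656e+02  3.08016479e-02 -1.72224395e+02] [ 45.68843149  33.76060526  59.18145556 -32.89396597 110.7978484
 -57.43660309] 31.851171391033745
scene (np.float64(389.6535509649487), np.float64(285.05001274158224)) wrist (np.float64(320.49398237344633), np.float64(251.169086329601))
```

View pics/w10.png

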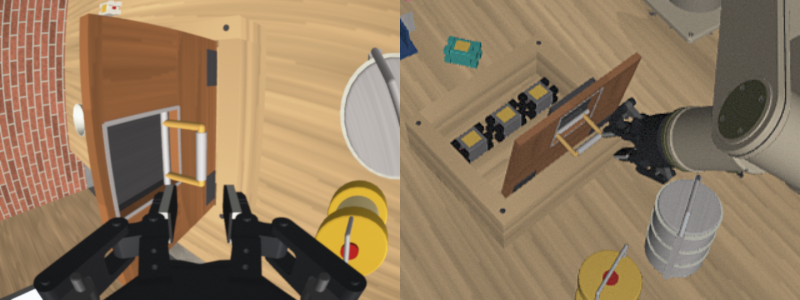

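The bar is seen at wrist (323,248), against a predicted (320,251). Next: advance and grip.

Call:
step_arm([
  [[2,-14,-17,0,0,0],[4,-29,-35,0,0,0],[6,-43,-52,0,0,0],[7,-52,-63,0,0,0],[8,-57.2,-69,0,0,0],[8,-57.2,-69,0,0,0],[8,-57.2,-69,0,0,0],[8,-57.2,-69,0,0,0]],
])

```text
time: 48.2
tool_pos: [529.5, 301.0, 205.6]
tcp_rot: [-140.1, 0.2, -172.2]
ft_force: [-0.0, 0.0, -0.5]
finger_gap: 31.7
grip_force: 0.0
```

Call:
step_arm([
  [[0,0,0,0,0,0],[0,0,0,0,0,0],[0,0,0,0,0,0],[0,0,0,0,0,0],[0,0,0,0,0,0],[0,0,0,0,0,0]],
], fingers=1, newtons=50)

```text
time: 48.7
tool_pos: [529.1, 301.0, 203.5]
tcp_rot: [-140.1, 0.1, -172.2]
ft_force: [1.9, 4.3, 0.0]
finger_gap: 8.8
grip_force: 48.8
```

Call:
step_arm([
  [[1.3,-9.7,4.8,0.035,0.005,0],[2.6,-19.7,8.7,0.069,0.009,0],[4,-30.1,11.8,0.104,0.014,0],[5.4,-40.6,14,0.138,0.019,0],[6.9,-51.3,15.1,0.173,0.024,0],[8.3,-62.1,15.5,0.208,0.028,0],[9.8,-72.7,14.8,0.242,0.033,0],[11.2,-83.3,13.2,0.277,0.038,0],[12.6,-93.8,10.8,0.311,0.043,0],[13.9,-104,7.4,0.346,0.047,0],[15.2,-113.8,3.2,0.381,0.052,0],[15.2,-113.8,3.2,0.381,0.052,0]],
])

```text
time: 49.7
tool_pos: [545.1, 184.4, 207.2]
tcp_rot: [-162.1, 0.2, -172.4]
ft_force: [8.4, -2.9, -3.3]
finger_gap: 8.7
grip_force: 48.6
```

Call:
step_arm([
  [[1.3,-9.4,-5.1,0.035,0.005,0],[2.5,-18.4,-11,0.069,0.009,0],[3.6,-26.8,-17.6,0.104,0.014,0],[4.6,-34.6,-24.9,0.138,0.019,0],[5.6,-41.8,-32.9,0.173,0.024,0],[6.4,-48.2,-41.3,0.208,0.028,0],[6.8,-51,-45.8,0.225,0.031,0],[7.2,-53.8,-50.4,0.242,0.033,0],[7.5,-56.3,-55.1,0.26,0.035,0],[7.8,-58.7,-59.9,0.277,0.038,0],[8.1,-60.8,-64.8,0.294,0.04,0],[8.3,-62.7,-69.8,0.311,0.043,0]],
])

```text
time: 50.7
tool_pos: [553.7, 123.5, 137.9]
tcp_rot: [-180.0, 0.2, -172.3]
ft_force: [5.0, -0.1, 2.6]
finger_gap: 8.6
grip_force: 49.5
```

Call:
step_arm([
  [[0,0,0,0,0,0],[0,0,0,0,0,0]],
])

```text
time: 50.87
tool_pos: [553.7, 123.2, 137.8]
tcp_rot: [-179.9, 0.2, -172.3]
ft_force: [7.2, 0.5, 0.2]
finger_gap: 8.5
grip_force: 49.5
```

Call:
step_arm([
  [[0.8,-5.9,-0.4,0,0,0],[1.6,-11.5,-1.5,0,0,0],[2.3,-17.1,-3.4,0,0,0],[3,-22.3,-6,0,0,0],[3.7,-27.2,-9.3,0,0,0],[4.3,-31.5,-13.2,0,0,0],[4.8,-35.4,-17.6,0,0,0],[5.3,-38.7,-22.5,0,0,0],[5.6,-41.2,-27.8,0,0,0],[5.9,-43.1,-33.4,0,0,0],[6.1,-44.2,-39.1,0,0,0],[6.1,-44.6,-45,0,0,0]],
])

```text
time: 51.87
tool_pos: [559.8, 79.4, 92.6]
tcp_rot: [-180.0, 0.2, -172.3]
ft_force: [6.4, 4.0, 6.3]
finger_gap: 9.0
grip_force: 50.4
```

Call:
step_arm([
  [[0,0,0,0,0,0],[0,0,0,0,0,0],[0,0,-0.5,0,0,0]],
])

```text
time: 52.12
tool_pos: [559.9, 79.5, 92.7]
tcp_rot: [-180.0, 0.2, -172.2]
ft_force: [3.8, 1.9, 7.0]
finger_gap: 9.0
grip_force: 50.1
```

Release, rise straight up, and look.

Call:
step_arm([
  [[0,0,0,0,0,0],[0,0,0,0,0,0],[0,0,0,0,0,0],[0,0,10,0,0,0],[0,0,30,0,0,0],[0,0,60,0,0,0],[0,0,100,0,0,0],[0,0,120,0,0,0],[0,0,120,0,0,0],[0,0,120,0,0,0]],
], fingers=0.29)

```text
time: 52.95
tool_pos: [559.3, 79.0, 213.7]
tcp_rot: [-180.0, 0.2, -172.3]
ft_force: [-1.0, -0.1, -1.6]
finger_gap: 30.3
grip_force: 0.0
```

Run:
```python
from h import *
q=r.sense(); print(q['tool_pos'],q['tcp_rot'],q['ft_force'])
w=snap('wrist'); s=snap('scene')
print(proj(w,(558.5,79,83),True), proj(s,(558.5,79,83)))
cv2.imwrite('pics/w11.png',np.hstack([cv2.resize(w['img'],(400,300)),cv2.resize(s['img'][180:390,230:510],(400,300))]))
```

```text
[559.29753318  79.00405939 213.73793063] [-179.9754229     0.20793536 -172.26946898] [-1.01810148 -0.09362799 -1.60204628]
(np.float64(319.63375045676963), np.float64(233.81403500892847)) (np.float64(321.90425912964116), np.float64(253.27292374372166))
```

View pics/w11.png

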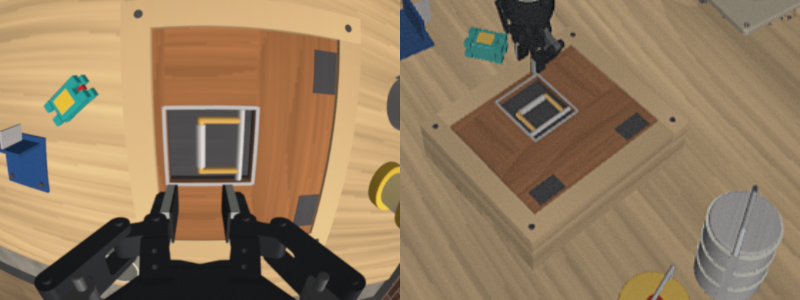

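The hatch is flush and the ring is flat: the wrist view shows the bar at (205,146) and the recess rim unbroken. Next: a gentle confirming press on the hatch and then the ring with shut fingers.

Call:
step_arm([
  [[35,11,0,0,0,0],[72,22,0,0,0,0],[72,22,-40,0,0,0],[72,22,-75,0,0,0],[72,22,-90,0,0,0],[72,22,-94,0,0,0],[72,22,-96,0,0,0],[72,22,-97,0,0,0],[72,22,-97,0,0,0]],
], fingers=1)

```text
time: 53.8
tool_pos: [629.7, 100.9, 113.3]
tcp_rot: [180.0, -0.1, -172.3]
ft_force: [-0.9, -0.3, 0.2]
finger_gap: -0.1
grip_force: 0.0
```

Call:
step_arm([
  [[0,0,-1,0,0,0],[0,0,-2,0,0,0],[0,0,-3,0,0,0],[0,0,-3,0,0,0]],
])

```text
time: 54.13
tool_pos: [630.6, 101.0, 112.1]
tcp_rot: [-180.0, 0.0, -172.3]
ft_force: [-2.0, 0.5, 3.7]
finger_gap: 0.1
grip_force: 2.1
```

Call:
step_arm([
  [[0,0,-1,0,0,0],[0,0,-1.5,0,0,0],[0,0,-1.5,0,0,0]],
])

```text
time: 54.38
tool_pos: [630.6, 101.0, 112.0]
tcp_rot: [-180.0, 0.1, -172.3]
ft_force: [-7.6, -0.6, 13.6]
finger_gap: -0.1
grip_force: 7.0
```

Call:
step_arm([
  [[0,0,15,0,0,0],[-36,-11,15,0,0,0],[-72,-22,15,0,0,0],[-72,-22,15,0,0,0],[-72,-22,6,0,0,0],[-72,-22,3,0,0,0],[-72,-22,1,0,0,0],[-72,-22,0,0,0,0],[-72,-22,0,0,0,0]],
])

```text
time: 55.13
tool_pos: [559.3, 79.1, 110.4]
tcp_rot: [-180.0, 0.0, -172.3]
ft_force: [-3.3, -0.3, 4.0]
finger_gap: -0.0
grip_force: 1.6
```

Call:
step_arm([
  [[0,0,-1,0,0,0],[0,0,-2,0,0,0],[0,0,-2,0,0,0]],
])

```text
time: 55.38
tool_pos: [559.6, 79.2, 109.9]
tcp_rot: [-180.0, 0.1, -172.2]
ft_force: [-8.5, -1.2, 15.0]
finger_gap: 0.1
grip_force: 7.5
```

The bar top sits at 88 mm and is firm, so the ring is flat. Next: rise clear and hand in.

Call:
step_arm([
  [[0,0,20,0,0,0],[0,0,60,0,0,0],[0,0,100,0,0,0],[0,0,140,0,0,0],[0,0,170,0,0,0],[0,0,170,0,0,0],[0,0,170,0,0,0],[0,0,170,0,0,0]],
])

```text
time: 56.05
tool_pos: [558.8, 79.1, 277.3]
tcp_rot: [180.0, -0.0, -172.3]
ft_force: [0.1, 0.9, -1.2]
finger_gap: 0.2
grip_force: 0.0
```

```bash
python3 -c "
from h import *
print(r.sense()['tool_pos']); print(r.hand_in())"
```

```text
[558.77036348  79.11314167 277.30462711]
the job is handed in; nothing more can be done
None
```

I handed the job in at about 56 s (no verdict was returned): all three packs are in the pit with both cut-off buttons pushed to the stop, the hatch is flush, the ring is flat, and the arm touched none of the lantern, tiffin, bowl or cup.

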